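Turn the grip on a cam follower in the slide-jaw fixture and hover it over its guide

ROBOT

A 7-joint arm with a two-finger parallel gripper is mounted at the origin on the work surface. World frame = base frame: x ahead of the robot, y to its left, z up, the work surface at z = 0. Lengths are in m, angles in degrees, forces in N, time in s.
With the tool pointing down it reaches from about 0.425 to 0.875 m from the base axis. Payload 4.7 kg.
Tool frame: the origin (TCP) lies midway between the tips of the shut fingers; the grasp point (between the pads) lies 19 mm behind it (bot.tcp_to_grasp is the distance from the TCP to the grasp point, in m); z points along the fingers, y is the direction in which the jaws open and shut (so a half turn about z gives the same grasp; the last joint's range is limited). The gripper opens to 87 mm and grips with 3 to 60 N. Pads are 19 mm wide; open, the fingers measure 117 mm over their backs; the gripper's body (75 mm by 190 mm) begins 51 mm behind the grasp point.
Start: joints at [0.808, 18.392, -4.016, 83.108, 1.295, 78.541, -3.26], TCP at [0.65, -0, 0.223] pointing down, gripper open.
Joint ranges: [-163.93, 163.93], [-17.29, 119.83], [-79.2, 71.16], [3.27, 140.29], [-89.18, 269.18], [5.43, 117.66], [-154.24, 154.24]. Speed limits (degrees/s): [147.25, 147.25, 180, 180, 180, 180, 180].

INTERFACE

Orientations are given as [roll, pitch, yaw] about the fixed x, y, z axes, in that order (R = Rz(yaw) Ry(pitch) Rx(roll)).
In Python, from cell import bot gives the robot as it stands. The module is installed in compiled form; this text tells all that it offers.
- The arm moves only by the tool step_arm, never from a script. Its argument "moves" is a list of rows, each an object with "rotation": the turn, a rotation vector about the tool's x, y, z as a fraction of full scale, a list of three; "offset": the shift along the tool's x, y, z as a fraction of full scale, a list of three; "hand": the closure, from -1 (fully open) to 1 (shut). In form: [{"rotation": [wx, wy, wz], "offset": [tx, ty, tz], "hand": hand}, ...]. A call has 1 to 12 rows; each row is the pose to reach, as a shift and turn from the pose measured when the call began, along the tool's axes at that moment; what a row does not reach only later rows make up. Full scale, the value 1, is 0.15 m for a shift and 30 degrees for a turn. A row lasts 1/8 s, in which the tool goes at most 62.5 mm and 10.7 degrees, less where a joint would pass 70% of its speed; a pose out of reach is approached as far as the arm can. A call with a number of a shift or a turn outside -1 to 1 is refused whole. A call with a gripper value outside its range is refused whole. The fingers move at their own pace and stop on an object; "squeeze" is the grip in N (left out, the last holds). Time passes only in rows, so rows that repeat a pose let the fingers close. It gives the time, the measured TCP pose, the force and the opening at its end, in the units of the state.
- bot.get_state(): the state, without advancing time (a new reading comes with each control period).
- bot.snapshot(name): name is "scene" or "side" or "wrist"; returns the picture (384x512x3 uint8, blue, green, red); there is no depth.
- bot.camera_model(name): a dict with "fov_y" (degrees; the focal length in pixels is half the picture's height over the tangent of half this angle, whatever the lens; pixels are square), "cx", "cy" (the principal point, pixels), "k1" (the pictures are not rectified: a ray, as slopes to the right and down, at radius r is drawn at 1 + k1 r^2 times it, then the intrinsics apply), "rvec" (rotation vector, rad) and "tvec" (3), from world to camera coordinates, as OpenCV has them. Camera axes: x right, y down, z forward; pixel columns grow to the right and rows downward; lengths in m; the calibration is good to about 2 mm. A picture is of the moment at which its call begins: read the wrist's pose just before it. camera_model takes no time and is no camera call; for the wrist camera it gives the pose at the moment of the call.
- bot.hand_in(): hands the job in, once; it reports no verdict.
The state is a dict: "clock": time; "q": joint angles; "joint_vel": joint speeds; "effort": joint torques, N m; "position": TCP position; "eef_rot": TCP orientation; "force": force on the tool from outside, world axes, zero at the start; "moment": the same for the moment, N m; "gripper_width": opening from 0.0 (shut) to 1.0 (fully open).
Only numpy, scipy, OpenCV 4.12 (cv2) and the standard library are available. Lean on these libraries where they do the work, as an engineer would, in place of code of your own. Each camera call takes 0.05 s, during which the arm holds its last target.

TASK

Take the steel cam follower out of its wooden nest in the green chest, stand it in the blue slide-jaw fixture, push the sliding jaw shut on its bright faces and let go of it. Then take it again by its two dark faces, lift it out, carry it clear over the copper oil pipe and finish while still holding it between the two cheeks of the grey guide: upright, centred, square to the cheeks, hovering about 1 cm above the seat and touching nothing but the gripper. Leave the impeller, the spacer and the pressure switch where they are.

Things in the scene. Friction and masses are not known exactly. Their poses are not given: they have to be found in the camera images.
- follower: Cam follower: upright steel block, 32 mm along own x, 44 mm along own y, 70 mm tall, brass roller on top (to 84 mm; axis along y). The faces across x (32 mm apart) are bright, those across y (44 mm apart) dark. About 0.4 kg. Origin: centre of the underside, z up; a half turn makes no difference. Starts on the chest floor in the nest, own x roughly along world x.
- chest: Open green steel chest, fixed: outside 240 mm along its own x, 340 mm along its own y, walls 75 mm high and 6 mm thick, floor 6 mm thick. Origin: centre of the underside. Its open steel lid (240 mm) stands up and leans away along the +x edge (far left as the robot sees it).
- nest: Wooden nest fixed on the chest floor: two upright boards 36 mm along own x, 6 mm thick, 50 mm tall, standing beside the dark faces of the follower (inner faces 50 mm apart across own y), so that in the nest only the bright faces can be gripped. Origin: on the chest floor midway between the boards.
- clamp (a point): Point on the bed (25 mm above the plinth) of the blue slide-jaw fixture where the follower's underside centre stands once clamped by its bright faces. x: sliding direction, from fixed to sliding jaw (away from the robot); z up. Fixed jaw's face at x = -16 mm.
- fixture: The blue slide-jaw fixture, fixed. Origin: on the plinth, 25 mm below point clamp, same axes. Bed 60 mm wide (y), from x = -42 to +142 mm. Both jaws stand 28 mm above the bed, 50 to 56 mm wide: fingertips on the bright faces must be more than 30 mm above the follower's underside to stay above the jaws; the dark faces stay open.
- jaw_back (a point): Centre of the back (red, outer) face of the sliding jaw, 14 mm above the bed. The jaw is 50 mm long, 50 mm wide, its top 28 mm above the bed; push this face towards the fixed jaw (fixture -x) to close. Axes as the fixture's.
- jaw (a joint): Travel of the sliding jaw in m: 0 fully open (jaws 64 mm apart), growing as it closes; gap = 64 mm minus travel, so 0.032 when shut on the follower's bright faces. It slides against about 4 N of friction, stays where it is left, and has no spring or lock: the follower can be pulled up out of the shut jaws.
- pipe: Copper oil pipe, fixed, running 320 mm along its own x (roughly world x) between fixture and guide on two legs; pipe 20 mm thick, its highest point 100 mm above the plinth. Origin: on the plinth below the middle.
- seat (a point): Centre of the seat (flat top, brass spot, 20 mm above the plinth) of the grey fixed guide. Guide axes: x is across the two cheeks, z up. The cheeks are 8 mm thick plates 42 mm apart inside (at x = -21 and +21 mm), 40 mm wide along y, 72 mm tall above the seat, open at both y ends. The follower hovers with its bright faces towards the cheeks (own x along guide x), 5 mm clear each side.
- guide: The grey guide as a whole, fixed: base 90 x 70 x 20 mm with the cheeks on it. Origin: centre of the underside; axes as at the seat.
- impeller: Bystander: dark cast-iron pump impeller, 100 mm across, 42 mm tall, lying in the chest. Origin: centre of the underside.
- spacer: Bystander: grey PVC ring 50 mm across, 22 mm tall, lying in the chest. Origin: centre of the underside.
- switch: Bystander: brass pressure switch with black cap, 34 mm across, 63 mm tall, standing on the plinth beyond the guide. Origin: centre of the underside.

How it is judged:
By the outcome, as a careful person would: the job done as asked, in the order asked, and still so for the second after the job is handed in, while the arm keeps its last pose, push and grip.
It also fails if it takes over 72 s, if anything falls off the work surface, if the arm or the gripper's body presses on something with over 40 N, if the wrist force passes 120 N, or if a joint passes its speed limit or range.

## Working session

There is one attempt and no reset: what is moved stays moved. The work goes in short steps, Python scripts to look and compute and a tool call to move; the robot and the scene stay as the last step left them, time stands still between calls to the robot, and variables do not carry over. Pictures are saved under pics/ and viewed, and the job is handed in when it is done.

Besides the shell and the picture viewer there is one more tool, called after "Request:" as a command line: name --argument value ..., lists and objects as JSON in quotes. step_arm: Moves the arm, as the interface text tells. Its arguments: {"type":"object","properties":{"moves":{"type":"array"},"squeeze":{"type":"number"}},"required":["moves"]}

```bash
mkdir -p pics; ls; python3 - <<'E'
from cell import bot
import cv2
s=bot.get_state();print(s)
for n in("scene","side","wrist"):
    print(n,bot.camera_model(n))
    cv2.imwrite(f"pics/{n}0.png",bot.snapshot(n))
E
```

```text
pics
{'clock': 0.0, 'q': array([ 0.80784125, 18.4389462 , -4.01620174, 83.17544596,  1.29705976,
       78.5415911 , -3.25997182]), 'joint_vel': array([ 1.81611260e-02, -1.67720692e-02, -8.17560755e-03, -9.93728365e-05,
        4.05675008e-03, -9.02067507e-02,  1.63285281e-02]), 'effort': array([-2.58547143e-04, -4.91284704e+01, -4.03903294e-01, -3.12526345e+01,
       -6.40594075e-02,  4.37659642e-02,  1.61017233e-04]), 'position': array([ 6.49436386e-01, -5.69047525e-05,  2.21458151e-01]), 'eef_rot': array([-1.79889380e+02,  7.64169147e-03,  9.00030032e+01]), 'force': array([ 0.19518596, -0.39607062, -0.26370953]), 'moment': array([ 0.03882577, -0.01251852, -0.01437622]), 'gripper_width': 0.9967356244139324}
scene {'fov_y': 42.45655710242407, 'cx': 249.43428655470262, 'cy': 181.09253522959256, 'k1': -0.14786695408668452, 'rvec': array([ 1.08872173,  2.65520727, -0.72099794]), 'tvec': array([ 0.38455959, -0.34120539,  1.53915743])}
side {'fov_y': 42.28876706361238, 'cx': 254.41455493141555, 'cy': 185.48270838616776, 'k1': -0.047285889960201145, 'rvec': array([ 2.15461368, -0.67539717,  0.34634545]), 'tvec': array([-0.44746425,  0.24410767,  0.94200952])}
wrist {'fov_y': 67.824459336201, 'cx': 258.257105482608, 'cy': 193.668312672432, 'k1': -0.00432356631433899, 'rvec': array([-2.84928179e+00, -1.63485024e-03,  4.28763221e-03]), 'tvec': array([-0.64937881, -0.03620613,  0.3928923 ])}
```

View pics/scene0.png

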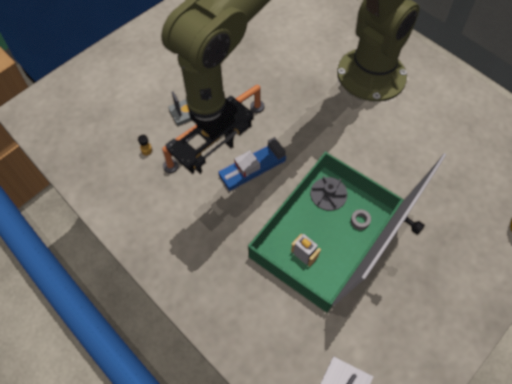

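View pics/side0.png

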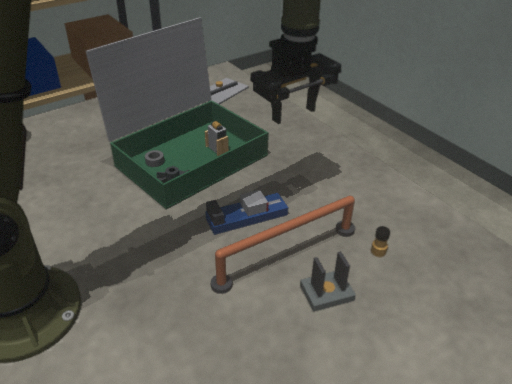

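View pics/wrist0.png

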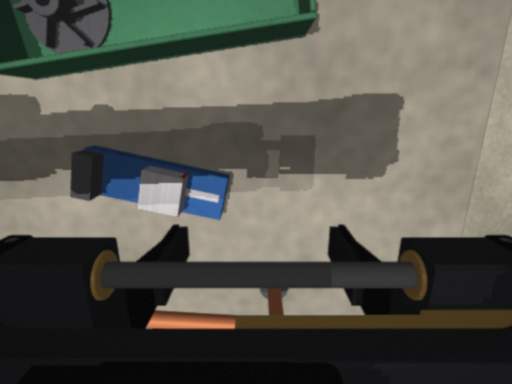

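```bash
cat > h.py <<'E'
import numpy as np, cv2
from cell import bot
def cam(n):
    m=bot.camera_model(n); return prep(m)
def prep(m):
    f=192/np.tan(np.radians(m['fov_y'])/2)
    K=np.array([[f,0,m['cx']],[0,f,m['cy']],[0,0,1.]])
    return dict(K=K,d=np.array([m['k1'],0,0,0.]),r=np.array(m['rvec'],float),t=np.array(m['tvec'],float))
def ray(c,uv):
    uv=np.array(uv,float).reshape(-1,1,2)
    p=cv2.undistortPoints(uv,c['K'],c['d'],None,None,None) if 0 else cv2.undistortPointsIter(uv,c['K'],c['d'],None,None,(3,50,1e-10))
    p=p.reshape(-1,2); R=cv2.Rodrigues(c['r'])[0]
    D=np.c_[p,np.ones(len(p))]@R; o=-R.T@c['t']
    return o,D/np.linalg.norm(D,axis=1)[:,None]
def plane(c,uv,z):
    o,D=ray(c,uv); return o+D*((z-o[2])/D[:,2])[:,None]
def tri(cs,uvs):
    A=np.zeros((3,3));b=np.zeros(3);L=[]
    for c,uv in zip(cs,uvs):
        o,D=ray(c,uv);P=np.eye(3)-np.outer(D[0],D[0]);A+=P;b+=P@o;L.append((P,o))
    x=np.linalg.solve(A,b); return x,[np.linalg.norm(P@(x-o))*1000 for P,o in L]
def proj(c,X):
    return cv2.projectPoints(np.array(X,float).reshape(-1,1,3),c['r'],c['t'],c['K'],c['d'])[0].reshape(-1,2)
def crop(im,x0,y0,w,h,s,name):
    cv2.imwrite(f'pics/{name}.png',cv2.resize(im[y0:y0+h,x0:x0+w],None,fx=s,fy=s,interpolation=cv2.INTER_CUBIC))
E
python3 - <<'E'
from h import *
s=cv2.imread('pics/scene0.png');d=cv2.imread('pics/side0.png')
crop(s,240,140,200,160,4,'s0chest'); crop(s,120,70,170,130,4.5,'s0fix')
crop(d,100,90,180,140,4.4,'d0chest'); crop(d,190,180,210,140,3.8,'d0fix')
E
```

```text
(no output)
```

View pics/s0chest.png

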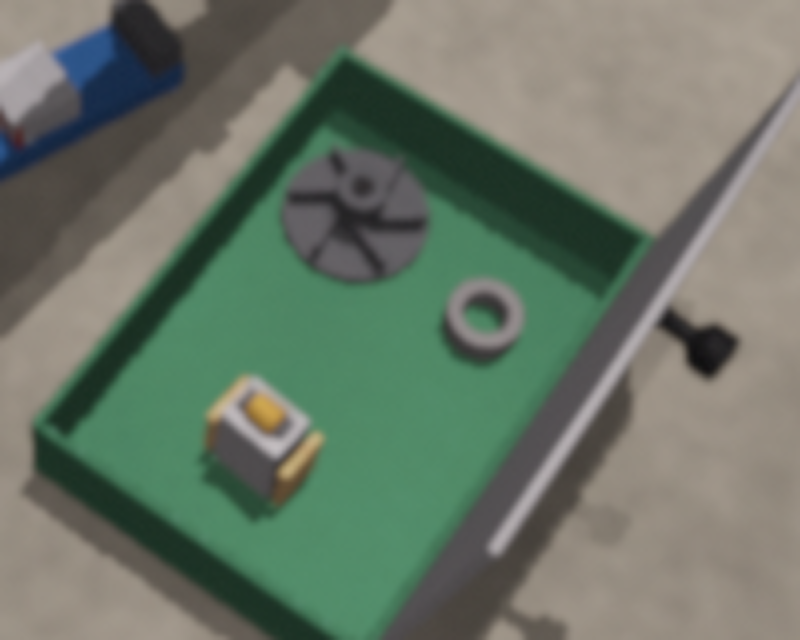

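View pics/d0chest.png

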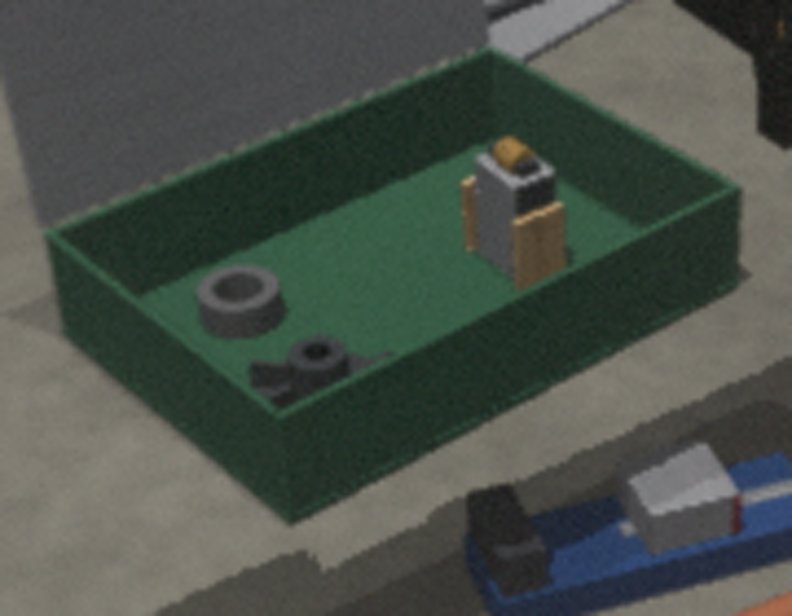

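View pics/d0fix.png

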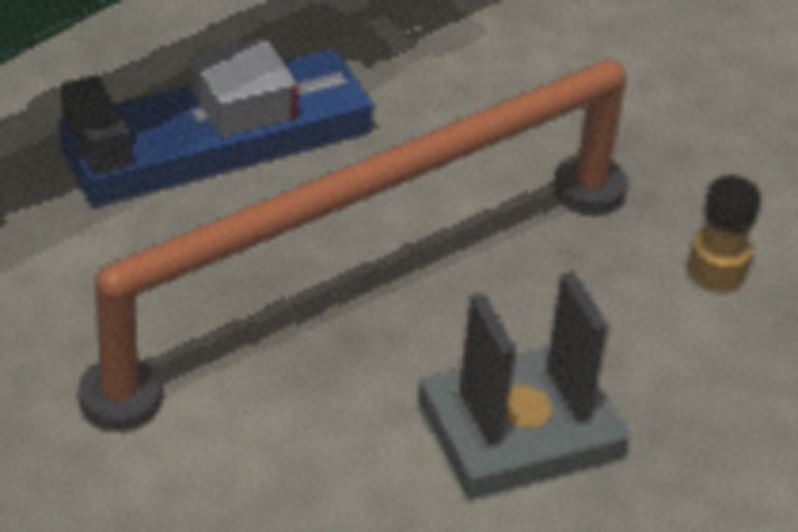

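View pics/s0fix.png

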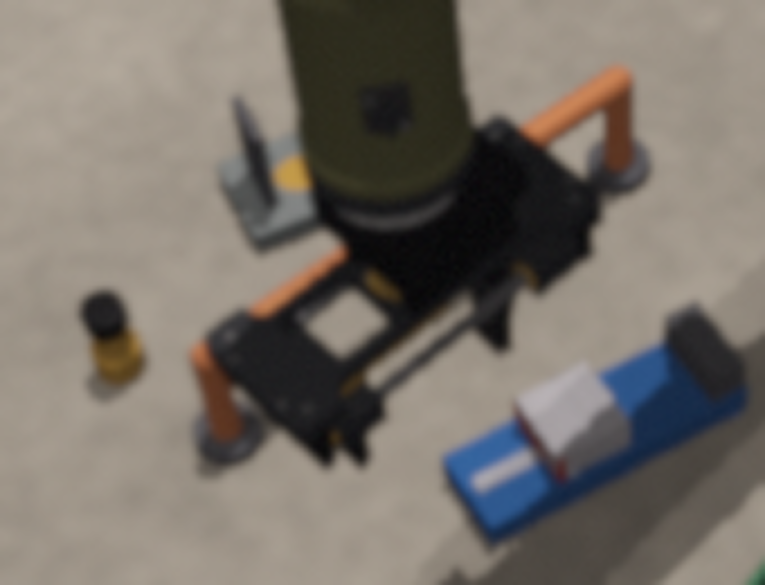

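```bash
python3 - <<'E'
from h import *
np.set_printoptions(precision=4,suppress=True)
S=cam('scene');D=cam('side')
s=lambda x,y:(240+x/4,140+y/4)
s2=lambda x,y:(120+x/4.5,70+y/4.5)
d=lambda x,y:(100+x/4.4,90+y/4.4)
d2=lambda x,y:(190+x/3.8,180+y/3.8)
print('roller',tri([S,D],[s(265,410),d(513,152)]))
print('topcorners scene z.076',plane(S,[s(253,375),s(316,428),s(275,460),s(218,412)],.076))
print('top side',plane(D,[d(476,158),d(522,188),d(553,175),d(505,148)],.076))
print('chest corners scene z.075',plane(S,[s(343,50),s(38,428),s(648,238)],.075))
print('chest side',plane(D,[d(50,233),d(283,412),d(740,188),d(492,50)],.075))
print('spot',plane(D,[d2(527,405)],.02), plane(S,[s2(293,174)],.02))
print('cheek tops side',plane(D,[d2(478,297),d2(512,347),d2(568,273),d2(604,325)],.092))
print('base corners side .02',plane(D,[d2(420,385),d2(472,480),d2(626,440),d2(553,350)],.02))
print('bed corners side .025',plane(D,[d2(92,190),d2(372,108),d2(335,52)],.025))
print('bed corners scene .025',plane(S,[s2(493,528),s2(447,463),s2(742,393)],.025))
print('pipe ends',tri([S,D],[s2(622,72),d2(118,278)]),tri([S,D],[s2(204,352),d2(607,70)]))
print('switch',tri([S,D],[s2(102,305),d2(733,198)]))
print('fixjaw top .053 side',plane(D,[d2(98,165)],.025))
E
```

```text
roller (array([0.6041, 0.2605, 0.0838]), [np.float64(0.9065685230175915), np.float64(0.9065685230177666)])
topcorners scene z.076 [[0.5887 0.2387 0.076 ]
 [0.5874 0.2885 0.076 ]
 [0.6197 0.285  0.076 ]
 [0.6212 0.2403 0.076 ]]
top side [[0.5886 0.2776 0.076 ]
 [0.5937 0.2322 0.076 ]
 [0.6172 0.2343 0.076 ]
 [0.6096 0.2777 0.076 ]]
chest corners scene z.075 [[0.3736 0.1222 0.075 ]
 [0.7041 0.1717 0.075 ]
 [0.3424 0.3521 0.075 ]]
chest side [[0.3397 0.3468 0.075 ]
 [0.3744 0.1167 0.075 ]
 [0.7038 0.1599 0.075 ]
 [0.6694 0.3917 0.075 ]]
spot [[ 0.5179 -0.2964  0.02  ]] [[ 0.518  -0.2919  0.02  ]]
cheek tops side [[ 0.497  -0.2717  0.092 ]
 [ 0.4888 -0.3065  0.092 ]
 [ 0.5456 -0.285   0.092 ]
 [ 0.5359 -0.3215  0.092 ]]
base corners side .02 [[ 0.4807 -0.2541  0.02  ]
 [ 0.4627 -0.3171  0.02  ]
 [ 0.5442 -0.3428  0.02  ]
 [ 0.555  -0.2758  0.02  ]]
bed corners side .025 [[ 0.4143 -0.0343  0.025 ]
 [ 0.5941 -0.0687  0.025 ]
 [ 0.6084 -0.0125  0.025 ]]
bed corners scene .025 [[ 0.6088 -0.0024  0.025 ]
 [ 0.5978 -0.0545  0.025 ]
 [ 0.4364  0.0359  0.025 ]]
pipe ends (array([ 0.3524, -0.1574,  0.0934]), [np.float64(3.860638040044414), np.float64(3.8606380400443583)]) (array([ 0.6729, -0.1784,  0.0933]), [np.float64(1.2187445704048665), np.float64(1.218744570404885)])
switch (array([ 0.6851, -0.2725,  0.0593]), [np.float64(1.583935754069237), np.float64(1.583935754069467)])
fixjaw top .053 side [[ 0.4284 -0.018   0.025 ]]
```

```bash
python3 - <<'E'
from h import *
np.set_printoptions(precision=4,suppress=True)
W=cam('wrist');print(ray(W,(256,192)))
R=cv2.Rodrigues(W['r'])[0]; s=bot.get_state(); from scipy.spatial.transform import Rotation as Ro
T=Ro.from_euler('xyz',s['eef_rot'],degrees=True).as_matrix()
o=-R.T@W['t']; print('cam in tool',T.T@(o-s['position']),'\n',T.T@R.T)
w=cv2.imread('pics/wrist0.png'); crop(w,60,130,190,100,4.2,'w0fix')
E
```

```text
(array([0.6506, 0.079 , 0.3848]), array([[-0.0104, -0.2826, -0.9592]]))
cam in tool [ 0.079   0.0007 -0.1631] 
 [[ 0.0007 -0.9576 -0.2881]
 [ 1.      0.0011 -0.0011]
 [ 0.0014 -0.2881  0.9576]]
```

View pics/w0fix.png

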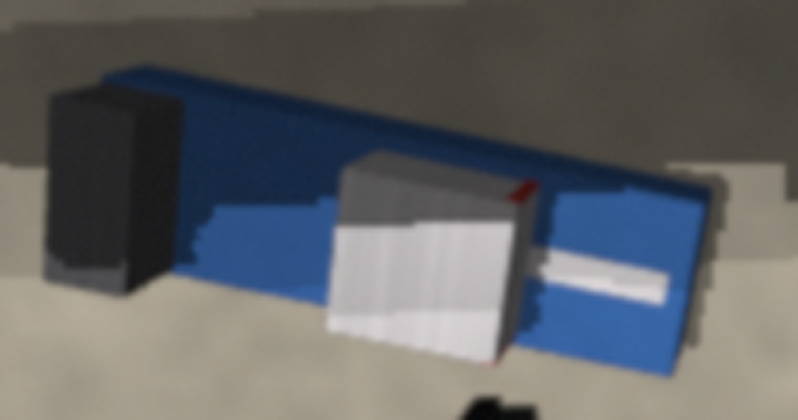

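Request:
step_arm --moves '[{"rotation": [0,0,0],"offset": [0.1,-0.4,0.1],"hand": -1},{"rotation": [0,0,0],"offset": [0.2,-0.8,0.2],"hand": -1},{"rotation": [0,0,0],"offset": [0.2,-0.8,0.2],"hand": -1},{"rotation": [0,0,0],"offset": [0.2,-0.8,0.2],"hand": -1}]'

```text
clock: 0.65
position: [0.53, 0.0299, 0.1924]
eef_rot: [180.0, 0.0, 90.0]
force: [0.8, -0.4, 0.4]
gripper_width: 0.997
```

```bash
python3 - <<'E'
from h import *
import json
s=bot.get_state();print(s['clock'],s['position'],s['eef_rot'])
m=bot.camera_model('wrist');json.dump({k:np.array(v).tolist() for k,v in m.items()},open('w1.json','w'))
w=bot.snapshot('wrist');cv2.imwrite('pics/w1.png',w);cv2.imwrite('pics/w1b.png',cv2.resize(w,None,fx=1.55,fy=1.55,interpolation=cv2.INTER_CUBIC))
E
```

```text
0.65 [0.52999513 0.02988019 0.19241503] [1.79995550e+02 1.69642016e-02 9.00135682e+01]
```

View pics/w1b.png

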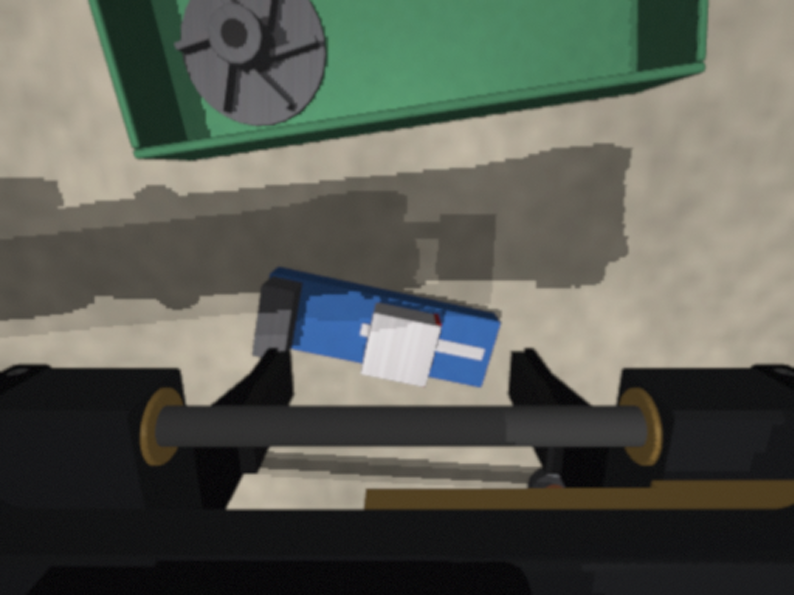

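```bash
python3 - <<'E'
from h import *
w=cv2.imread('pics/w1.png'); crop(w,155,165,175,90,4.5,'w1fix')
E
```

```text
(no output)
```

View pics/w1fix.png

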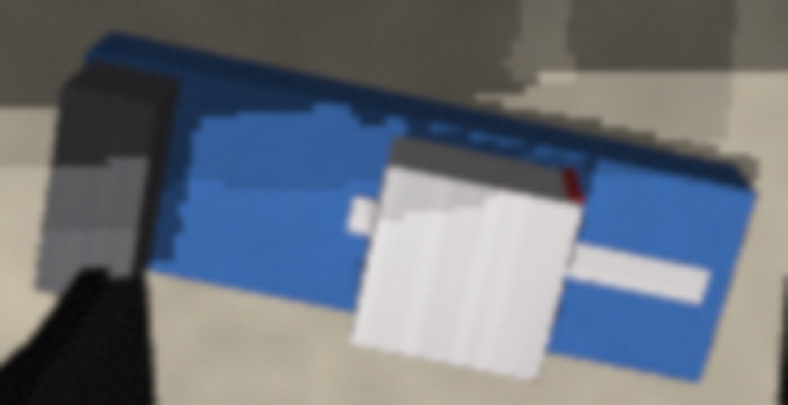

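```bash
python3 - <<'E'
from h import *
import json
np.set_printoptions(precision=4,suppress=True)
W=prep(json.load(open('w1.json')))
f=lambda L:[(155+(x-1.75)/4.5,165+(y-1.75)/4.5) for x,y in L]
b=plane(W,f([(754,192),(698,380),(355,312),(550,352),(600,160)]),.025);print('bed\n',b)
j=plane(W,f([(388,168),(582,205),(540,380),(352,343)]),.053);print('jaw\n',j, np.linalg.norm(j-np.roll(j,-1,0),axis=1))
a=lambda p,q:np.degrees(np.arctan2(*(q-p)[1::-1]))
print(a(b[2],b[1]),a(b[2],b[3]),a(b[4],b[0]),a(b[1],b[0])-90,np.linalg.norm(b[0]-b[1]))
print(a(j[0],j[1]),a(j[3],j[2]),a(j[3],j[0])-90,a(j[2],j[1])-90)
E
```

```text
bed
 [[ 0.6088 -0.0079  0.025 ]
 [ 0.5965 -0.0648  0.025 ]
 [ 0.4992 -0.0437  0.025 ]
 [ 0.5541 -0.056   0.025 ]
 [ 0.5665  0.0012  0.025 ]]
jaw
 [[ 0.511   0.0082  0.053 ]
 [ 0.5594 -0.0015  0.053 ]
 [ 0.5497 -0.0501  0.053 ]
 [ 0.5009 -0.0395  0.053 ]] [0.0493 0.0495 0.05   0.0488]
-12.191130597198375 -12.600615901641227 -12.179750621052827 -12.162819695918586 0.05813945369291397
-11.329616728617175 -12.189850460339311 -11.971577382212587 -11.248539541875985
```

```bash
python3 - <<'E'
from h import *
w=cv2.imread('pics/w1.png'); g=np.clip((w.astype(float)/140)**.6*255,0,255).astype('uint8'); crop(g,155,165,90,70,8.5,'w1fx2')
E
```

```text
(no output)
```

View pics/w1fx2.png

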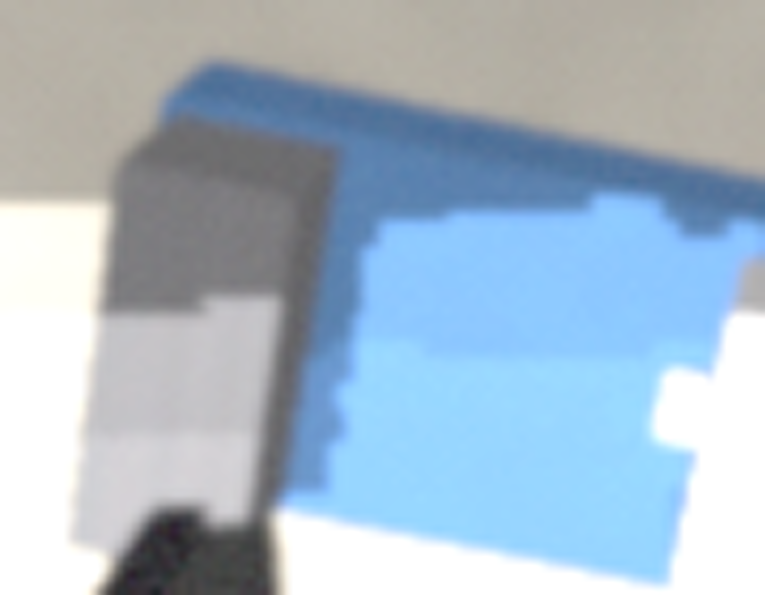

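```bash
python3 - <<'E'
from h import *
import json
np.set_printoptions(precision=4,suppress=True)
W=prep(json.load(open('w1.json')))
f=lambda L:[(155+(x-3.75)/8.5,165+(y-3.75)/8.5) for x,y in L]
t=plane(W,f([(298,197),(252,522),(120,165),(72,545)]),.053)
b=plane(W,f([(338,150),(280,500)]),.025)
print(t,b)
a=lambda p,q:np.degrees(np.arctan2(*(q-p)[1::-1]))
print(a(t[1],t[0])-90,a(t[3],t[2])-90,a(b[1],b[0])-90,[np.linalg.norm(t[i]-t[j]) for i,j in((0,1),(2,3),(0,2))],np.linalg.norm(b[0]-b[1]))
u=np.array([np.cos(np.radians(-12.1)),np.sin(np.radians(-12.1))]);v=np.array([-u[1],u[0]])
for P in(t,b):print(P[:,:2]@u,P[:,:2]@v)
J=np.array([[ 0.511 ,  0.0082],[ 0.5594 ,-0.0015],[ 0.5497, -0.0501],[ 0.5009 ,-0.0395]]);print(J@u,J@v)
B=np.array([[ 0.6088, -0.0079],[ 0.5965 ,-0.0648],[ 0.4992 ,-0.0437]]);print(B@u,B@v)
E
```

```text
[[ 0.4549  0.0246  0.053 ]
 [ 0.4456 -0.0209  0.053 ]
 [ 0.4322  0.0288  0.053 ]
 [ 0.421  -0.0243  0.053 ]] [[ 0.454   0.0236  0.025 ]
 [ 0.4421 -0.0294  0.025 ]]
-11.587619985929209 -11.975105062439184 -12.65175236752556 [np.float64(0.04643065894213868), np.float64(0.05432808375186878), np.float64(0.023071597438694972)] 0.05437696950211862
[0.4397 0.4401 0.4166 0.4167] [0.1194 0.073  0.1188 0.0645]
[0.439  0.4384] [0.1183 0.0639]
[0.4979 0.5473 0.548  0.4981] [0.1151 0.1158 0.0662 0.0664]
[0.5969 0.5968 0.4973] [0.1199 0.0617 0.0619]
```

Request:
step_arm --moves '[{"rotation": [0,0,0],"offset": [0.33,0.15,-0.1],"hand": -1},{"rotation": [0,0,0],"offset": [0.67,0.3,-0.2],"hand": -1},{"rotation": [0,0,0],"offset": [1,0.47,-0.2],"hand": -1}]'

```text
clock: 1.08
position: [0.6052, 0.1813, 0.2257]
eef_rot: [179.6, -0.1, 89.9]
force: [0.6, -1.0, 0.1]
gripper_width: 0.997
```

Request:
step_arm --moves '[{"rotation": [0,0,0],"offset": [0.2,0,0],"hand": -1},{"rotation": [0,0,0],"offset": [0.27,0,0],"hand": -1},{"rotation": [0,0,0],"offset": [0.27,0,0],"hand": -1}]'

```text
clock: 1.45
position: [0.606, 0.2214, 0.2256]
eef_rot: [179.6, -0.1, 89.9]
force: [0.1, -1.3, -0.8]
gripper_width: 0.999
```

```bash
cat > snap.py <<'E'
import sys,json
from h import *
def snap(n,tag):
    s=bot.get_state();print(s['clock'],s['position'].round(4),s['eef_rot'].round(2),s['force'].round(1),round(float(s['gripper_width']),3))
    m=bot.camera_model(n);json.dump({k:np.array(v).tolist() for k,v in m.items()},open(tag+'.json','w'))
    w=bot.snapshot(n);cv2.imwrite(f'pics/{tag}.png',w);cv2.imwrite(f'pics/{tag}b.png',cv2.resize(w,None,fx=1.55,fy=1.55,interpolation=cv2.INTER_CUBIC))
def load(tag): return prep(json.load(open(tag+'.json')))
if __name__=='__main__': snap(sys.argv[1],sys.argv[2])
E
python3 snap.py wrist w2
```

```text
1.45 [0.606  0.2214 0.2256] [ 1.7963e+02 -8.0000e-02  8.9870e+01] [ 0.1 -1.3 -0.8] 0.999
```

View pics/w2b.png

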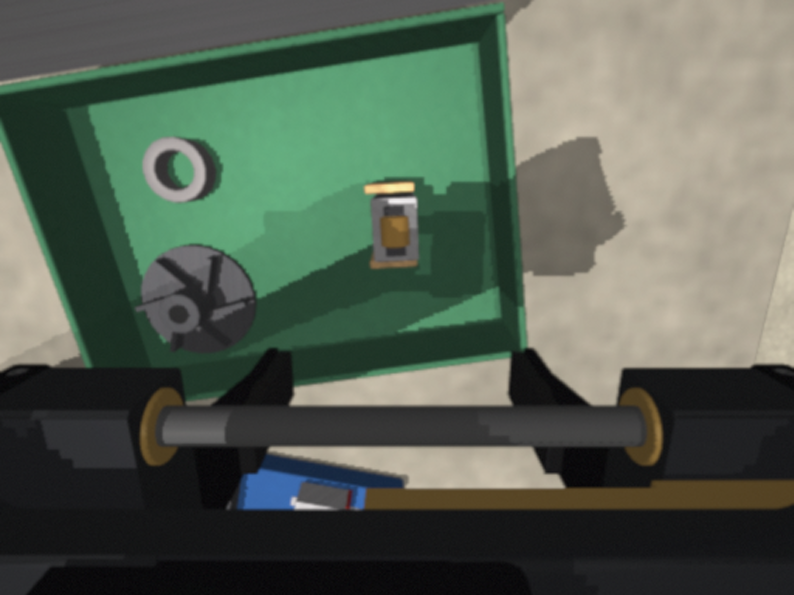

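```bash
python3 - <<'E'
from h import *
w=cv2.imread('pics/w2.png'); g=np.clip((w/200.)**.7*255,0,255).astype('uint8');crop(g,225,110,60,70,8.5,'w2f')
E
```

```text
(no output)
```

View pics/w2f.png

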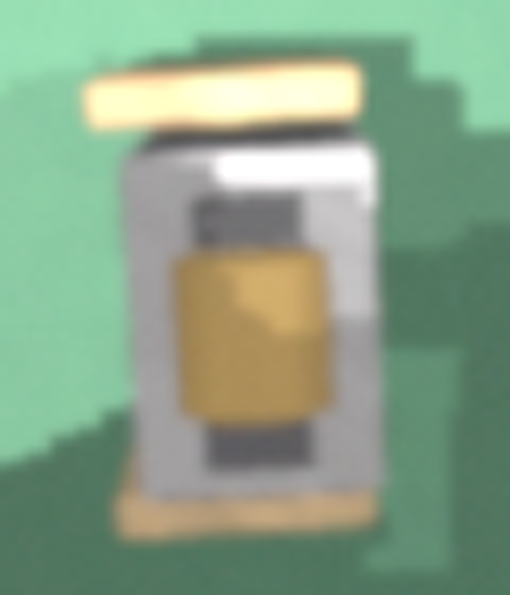

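```bash
python3 - <<'E'
from h import *; from snap import load
np.set_printoptions(precision=4,suppress=True)
W=load('w2')
f=lambda L:[(225+(x-3.75)/8.5,110+(y-3.75)/8.5) for x,y in L]
t=plane(W,f([(127,150),(375,145),(383,492),(140,495)]),.076);print(t,t.mean(0),np.linalg.norm(t-np.roll(t,-1,0),axis=1))
a=lambda p,q:np.degrees(np.arctan2(*(q-p)[1::-1]))
print(a(t[0],t[1]),a(t[3],t[2]),a(t[2],t[1])-90,a(t[3],t[0])-90)
b=plane(W,f([(85,85),(360,65),(360,110),(95,128)]),.056);print(b,a(b[0],b[1]),a(b[3],b[2]))
b=plane(W,f([(120,540),(378,525),(135,500)]),.056);print(b,a(b[0],b[1]))
r=plane(W,f([(254,335)]),.085);print(r)
E
```

```text
[[0.5873 0.2808 0.076 ]
 [0.6185 0.2813 0.076 ]
 [0.62   0.237  0.076 ]
 [0.5881 0.2367 0.076 ]] [0.6035 0.2589 0.076 ] [0.0312 0.0444 0.0318 0.0441]
1.018803159442408 0.5702602672341368 1.8611320814625856 1.0482887422744085
[[0.5808 0.2879 0.056 ]
 [0.6173 0.2905 0.056 ]
 [0.6173 0.2847 0.056 ]
 [0.5819 0.2824 0.056 ]] 3.923651385640833 3.672999191528276
[[0.5841 0.2262 0.056 ]
 [0.6202 0.2282 0.056 ]
 [0.5863 0.2319 0.056 ]] 3.242942816451469
[[0.6033 0.2587 0.085 ]]
```

Request:
step_arm --moves '[{"rotation": [0,0.012,-0.067],"offset": [0.12,-0.01,0.15],"hand": -1},{"rotation": [0,0.012,-0.067],"offset": [0.25,-0.02,0.4],"hand": -1},{"rotation": [0,0.012,-0.067],"offset": [0.25,-0.02,0.6],"hand": -1},{"rotation": [0,0.012,-0.067],"offset": [0.25,-0.02,0.6],"hand": -1}]'

```text
clock: 2.0
position: [0.6027, 0.2543, 0.1331]
eef_rot: [179.9, -0.2, 91.6]
force: [0.3, -0.5, -0.0]
gripper_width: 1.0
```

```bash
python3 snap.py wrist w3;python3 snap.py side d3
```

```text
2.0 [0.6027 0.2543 0.1331] [179.88  -0.19  91.64] [ 0.3 -0.5 -0. ] 1.0
2.05 [0.604  0.255  0.1354] [179.68  -0.28  91.63] [ 0.8 -0.7  0.4] 0.999
```

View pics/w3b.png

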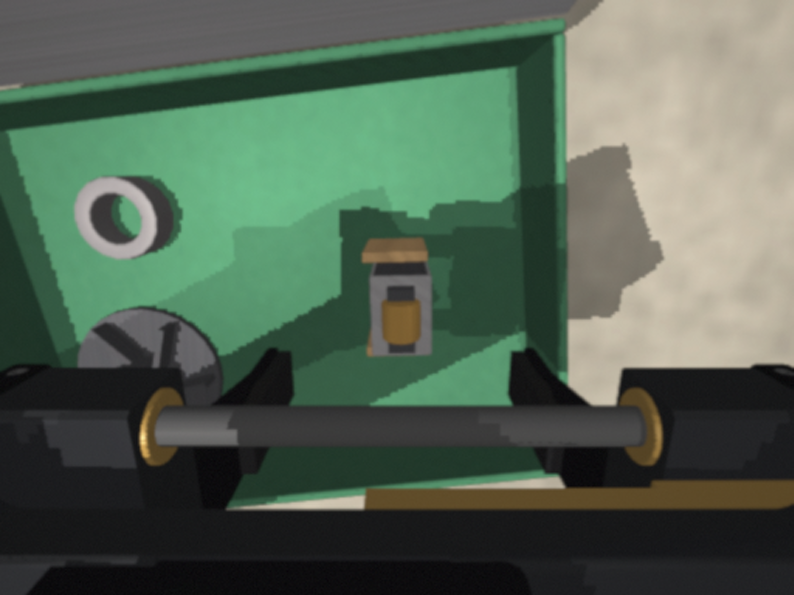

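Request:
step_arm --moves '[{"rotation": [0,0.01,0],"offset": [0.02,0,0.2],"hand": -1},{"rotation": [0,0.01,0],"offset": [0.025,0,0.4],"hand": -1},{"rotation": [0,0.01,0],"offset": [0.025,0,0.61],"hand": -1},{"rotation": [0,0.01,0],"offset": [0.025,0,0.61],"hand": -1},{"rotation": [0,0.01,0],"offset": [0.025,0,0.61],"hand": -1}]'

```text
clock: 2.72
position: [0.6073, 0.2603, 0.048]
eef_rot: [179.3, -0.7, 91.6]
force: [0.5, 0.1, 0.9]
gripper_width: 0.997
```

```bash
python3 snap.py wrist w4;python3 snap.py side d4; python3 -c "
from h import *
crop(cv2.imread('pics/d4.png'),160,60,160,120,4.8,'d4c')"
```

```text
2.725 [0.6073 0.2603 0.048 ] [179.34  -0.72  91.6 ] [0.5 0.1 0.9] 0.997
2.775 [0.6074 0.2605 0.0482] [179.3   -0.74  91.61] [-0.1  0.4  1.1] 1.004
```

View pics/d4c.png

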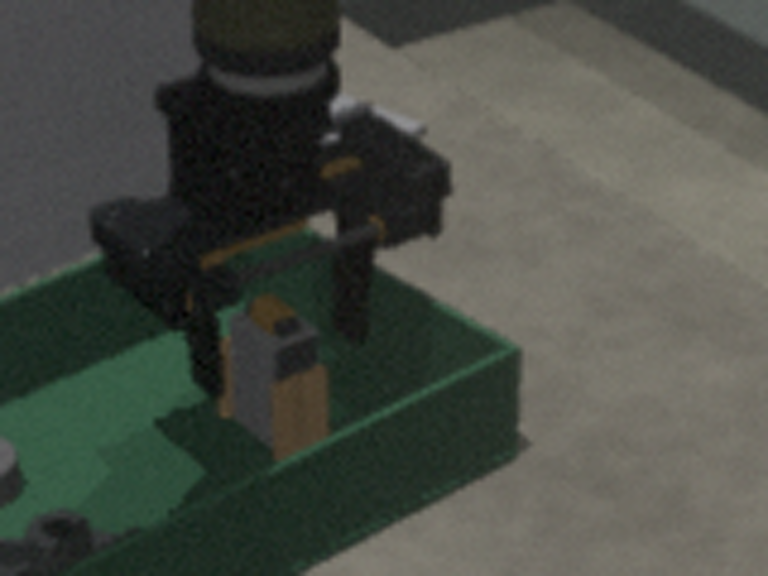

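View pics/w4b.png

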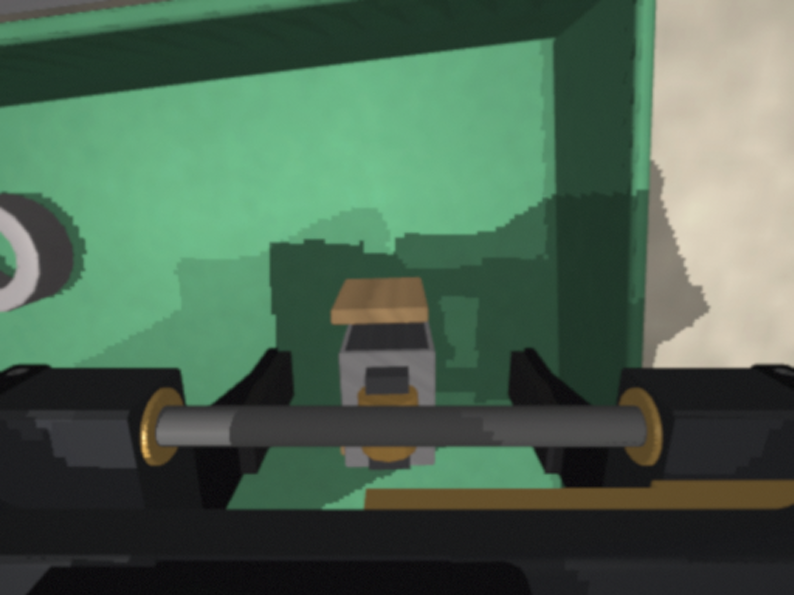

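Request:
step_arm --moves '[{"rotation": [0.024,0.023,0],"offset": [-0.01,-0.026,0.02],"hand": -1},{"rotation": [0.024,0.023,0],"offset": [-0.01,-0.026,0.04],"hand": -1},{"rotation": [0.024,0.023,0],"offset": [-0.01,-0.026,0.04],"hand": -1}]'

```text
clock: 3.2
position: [0.6033, 0.2587, 0.0418]
eef_rot: [-179.9, -1.4, 91.6]
force: [-0.0, -0.6, -0.3]
gripper_width: 1.0
```

Request:
step_arm --moves '[{"rotation": [0,-0.047,0],"offset": [0,0,0],"hand": -1},{"rotation": [0,-0.047,0],"offset": [0,0,0],"hand": -1}]'

```text
clock: 3.45
position: [0.6029, 0.26, 0.0418]
eef_rot: [-179.9, -0.0, 91.7]
force: [-0.1, 0.1, 0.4]
gripper_width: 0.998
```

```bash
python3 snap.py wrist w5
```

```text
3.45 [0.6029 0.26   0.0418] [-1.7994e+02 -1.0000e-02  9.1700e+01] [-0.1  0.1  0.4] 0.998
```

View pics/w5b.png

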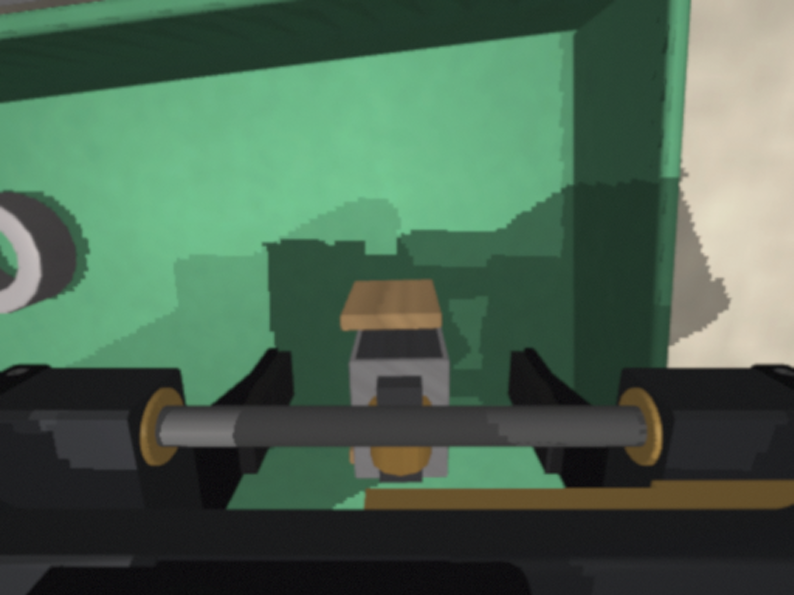

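Request:
step_arm --moves '[{"rotation": [0,0,0],"offset": [0,0,0],"hand": 1},{"rotation": [0,0,0],"offset": [0,0,0],"hand": 1},{"rotation": [0,0,0],"offset": [0,0,0],"hand": 1},{"rotation": [0,0,0],"offset": [0,0,0],"hand": 1},{"rotation": [0,0,0],"offset": [0,0,0],"hand": 1},{"rotation": [0,0,0],"offset": [0,0,0],"hand": 1}]' --squeeze 30

```text
clock: 4.25
position: [0.6031, 0.2597, 0.0418]
eef_rot: [-179.9, -0.0, 91.7]
force: [-0.6, 0.5, -0.6]
gripper_width: 0.404
```

Request:
step_arm --moves '[{"rotation": [0,0,0],"offset": [0,0,0],"hand": 1},{"rotation": [0,0,0],"offset": [0,0,0],"hand": 1},{"rotation": [0,0,0],"offset": [0,0,0],"hand": 1}]'

```text
clock: 4.62
position: [0.6029, 0.2597, 0.0418]
eef_rot: [-179.9, -0.0, 91.7]
force: [-0.1, 0.6, -0.1]
gripper_width: 0.364
```

Request:
step_arm --moves '[{"rotation": [0,0,0],"offset": [0,0,-0.1],"hand": 1},{"rotation": [0,0,0],"offset": [0,0,-0.3],"hand": 1},{"rotation": [0,0,0],"offset": [0,0,-0.6],"hand": 1},{"rotation": [0,0,0],"offset": [0,0,-0.9],"hand": 1},{"rotation": [0,0,0],"offset": [0,0,-0.9],"hand": 1}]'

```text
clock: 5.25
position: [0.6056, 0.261, 0.182]
eef_rot: [179.6, -0.2, 91.7]
force: [0.1, 0.1, -3.8]
gripper_width: 0.365
```

```bash
python3 snap.py wrist w6
```

```text
5.25 [0.6056 0.261  0.182 ] [179.59  -0.21  91.68] [ 0.1  0.1 -3.8] 0.365
```

View pics/w6b.png

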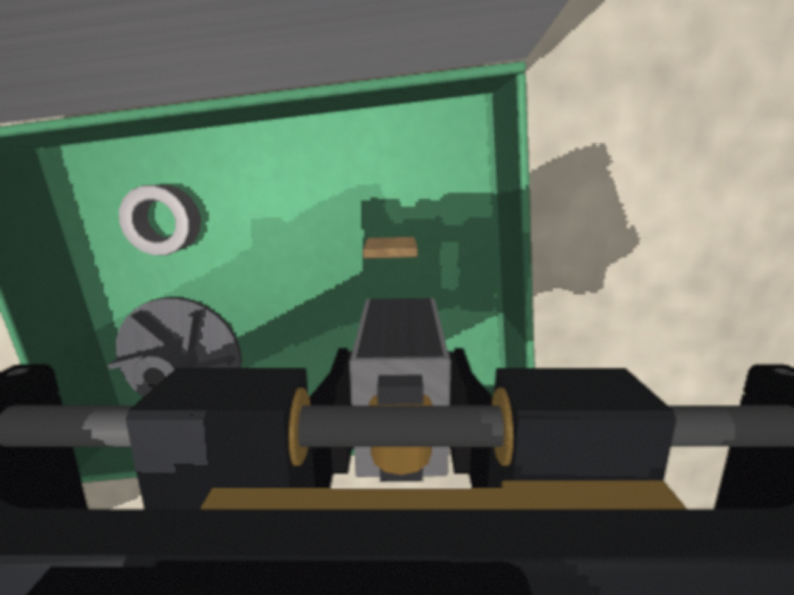

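```bash
cat > go.py <<'E'
import sys
import numpy as np
from cell import bot
from scipy.spatial.transform import Rotation as Ro
def go(p,yaw):
    s=bot.get_state();T=Ro.from_euler('xyz',s['eef_rot'],degrees=True)
    G=Ro.from_euler('xyz',[180,0,yaw],degrees=True)
    off=T.inv().apply(np.array(p)-s['position'])/.15
    rv=np.degrees((T.inv()*G).as_rotvec())/30
    print('off',off.round(3),'rot',rv.round(3),'| pos',s['position'].round(4),s['eef_rot'].round(2),'F',s['force'].round(1),round(float(s['gripper_width']),3),s['clock'])
if __name__=='__main__':
    a=list(map(float,sys.argv[1:])); go(a[:3],a[3])
E
python3 go.py 0.53 0.12 0.19 77.9; python3 go.py 0.4674 -0.006 .19 77.9
```

```text
off [-0.919 -0.52  -0.078] rot [ 0.004 -0.003  0.46 ] | pos [0.6039 0.2601 0.1787] [ 1.7988e+02 -9.0000e-02  9.1690e+01] F [ 0.5  0.2 -5.5] 0.367 5.3
off [-1.746 -0.962 -0.08 ] rot [ 0.004 -0.003  0.46 ] | pos [0.6039 0.2601 0.1787] [ 1.7988e+02 -9.0000e-02  9.1690e+01] F [ 0.5  0.2 -5.5] 0.367 5.3
```

Request:
step_arm --moves '[{"rotation": [0,0,0.1],"offset": [-0.2,-0.1,-0.08],"hand": 1},{"rotation": [0,0,0.3],"offset": [-0.5,-0.3,-0.08],"hand": 1},{"rotation": [0,0,0.46],"offset": [-0.8,-0.45,-0.08],"hand": 1},{"rotation": [0,0,0.46],"offset": [-1,-0.56,-0.08],"hand": 1},{"rotation": [0,0,0.46],"offset": [-1,-0.56,-0.08],"hand": 1}]'

```text
clock: 5.92
position: [0.5221, 0.1036, 0.188]
eef_rot: [-179.9, 0.1, 77.6]
force: [0.3, 0.6, -3.7]
gripper_width: 0.367
```

```bash
python3 go.py 0.4674 -0.006 .18 77.9
```

```text
off [-0.792 -0.199  0.055] rot [-0.004  0.003 -0.01 ] | pos [0.5221 0.1036 0.188 ] [-1.7988e+02  9.0000e-02  7.7590e+01] F [ 0.3  0.6 -3.7] 0.367 5.925
```

Request:
step_arm --moves '[{"rotation": [0,0,-0.01],"offset": [-0.2,-0.05,0],"hand": 1},{"rotation": [0,0,-0.01],"offset": [-0.5,-0.13,0],"hand": 1},{"rotation": [0,0,-0.01],"offset": [-0.79,-0.2,0.05],"hand": 1},{"rotation": [0,0,-0.01],"offset": [-0.79,-0.2,0.05],"hand": 1},{"rotation": [0,0,-0.01],"offset": [-0.79,-0.2,0.05],"hand": 1}]'

```text
clock: 6.55
position: [0.4671, -0.0046, 0.1798]
eef_rot: [-179.8, 0.1, 77.9]
force: [-0.1, -0.1, -4.7]
gripper_width: 0.367
```

```bash
python3 snap.py wrist w7;  python3 snap.py side d7;  python3 go.py 0.4674 -0.006 .10 77.9
```

```text
6.55 [ 0.4671 -0.0046  0.1798] [-1.7979e+02  6.0000e-02  7.7950e+01] [-0.1 -0.1 -4.7] 0.367
6.6 [ 0.4674 -0.0042  0.1801] [-1.7981e+02  7.0000e-02  7.8010e+01] [ 0.3  0.9 -3.3] 0.368
off [-0.012  0.003  0.535] rot [-0.006  0.002  0.004] | pos [ 0.4676 -0.0041  0.1803] [-1.7983e+02  7.0000e-02  7.8030e+01] F [ 0.4  0.5 -5. ] 0.367 6.65
```

View pics/w7b.png

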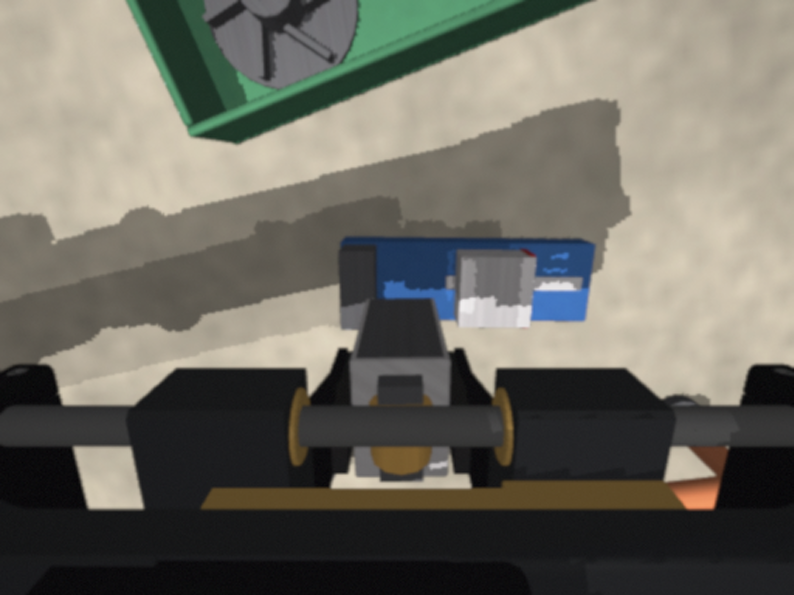

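View pics/d7b.png

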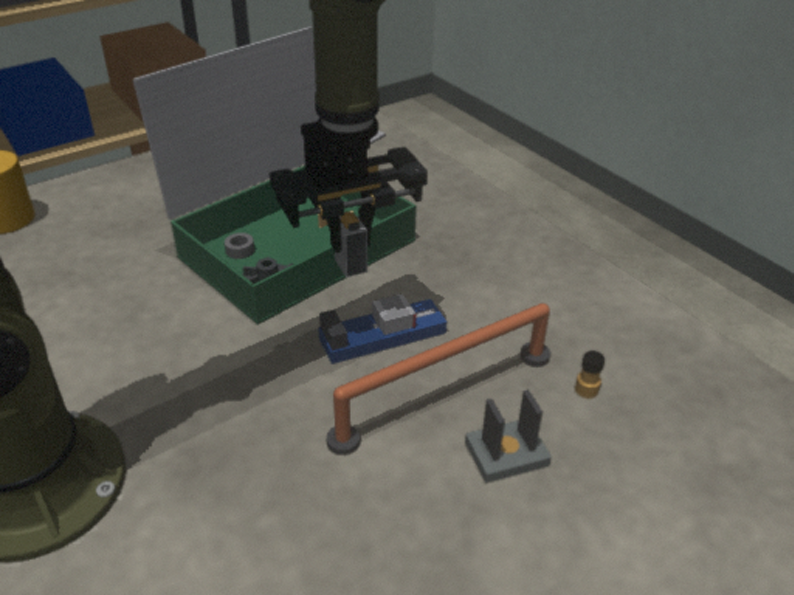

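```bash
python3 - <<'E'
from h import *
w=cv2.imread('pics/w7.png'); g=np.clip((w/140.)**.6*255,0,255).astype('uint8');crop(g,210,145,180,75,4.4,'w7f')
E
```

```text
(no output)
```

View pics/w7f.png

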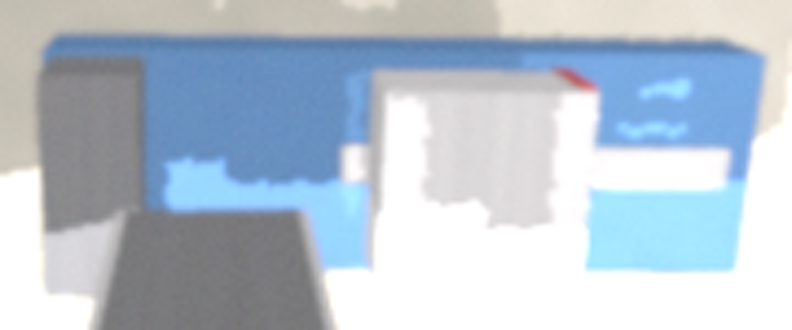

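```bash
python3 - <<'E'
from h import *; from snap import load
np.set_printoptions(precision=4,suppress=True)
W=load('w7')
f=lambda L:[(210+(x-1.7)/4.4,145+(y-1.7)/4.4) for x,y in L]
u=np.array([np.cos(np.radians(-12.1)),np.sin(np.radians(-12.1))]);v=np.array([-u[1],u[0]])
for n,L,z in(('fix',[(141,72),(141,200)],.053),('slide',[(372,88),(370,268),(597,92),(583,268)],.053),('bed',[(763,57),(735,270),(620,268)],.025)):
    t=plane(W,f(L),z)[:,:2];print(n,t@u,t@v)
print('clamp', np.array([.4643,-.0064])@u,np.array([.4643,-.0064])@v)
E
```

```text
fix [0.4406 0.4401] [0.1201 0.0891]
slide [0.4945 0.4957 0.5471 0.5476] [0.1165 0.072  0.1157 0.0722]
bed [0.597  0.5968 0.566 ] [0.1193 0.062  0.0625]
clamp 0.45532631562960535 0.09106808604098938
```

Request:
step_arm --moves '[{"rotation": [-0.006,0,0],"offset": [-0.013,0.003,0.15],"hand": 1},{"rotation": [-0.006,0,0],"offset": [-0.013,0.003,0.35],"hand": 1},{"rotation": [-0.006,0,0],"offset": [-0.013,0.003,0.55],"hand": 1},{"rotation": [-0.006,0,0],"offset": [-0.013,0.003,0.65],"hand": 1},{"rotation": [-0.006,0,0],"offset": [-0.013,0.003,0.65],"hand": 1}]'

```text
clock: 7.28
position: [0.4667, -0.0056, 0.0819]
eef_rot: [-179.9, 0.1, 78.1]
force: [-1.0, -0.8, -3.2]
gripper_width: 0.368
```

```bash
python3 snap.py wrist w8;  python3 snap.py side d8;  python3 go.py 0.4681 -0.0062 .066 77.9;python3 -c "
from h import *
crop(cv2.imread('pics/d8.png'),180,140,130,95,6,'d8c')"
```

```text
7.275 [ 0.4667 -0.0056  0.0819] [-1.7988e+02  1.0000e-01  7.8100e+01] [-1.  -0.8 -3.2] 0.368
7.325 [ 0.4677 -0.0057  0.083 ] [1.7999e+02 7.0000e-02 7.8080e+01] [ 0.7 -0.5 -3.8] 0.364
off [-0.002 -0.001  0.118] rot [0.003 0.002 0.005] | pos [ 0.4683 -0.0059  0.0837] [1.799e+02 5.000e-02 7.806e+01] F [ 0.4  0.1 -3.8] 0.366 7.375
```

View pics/w8b.png

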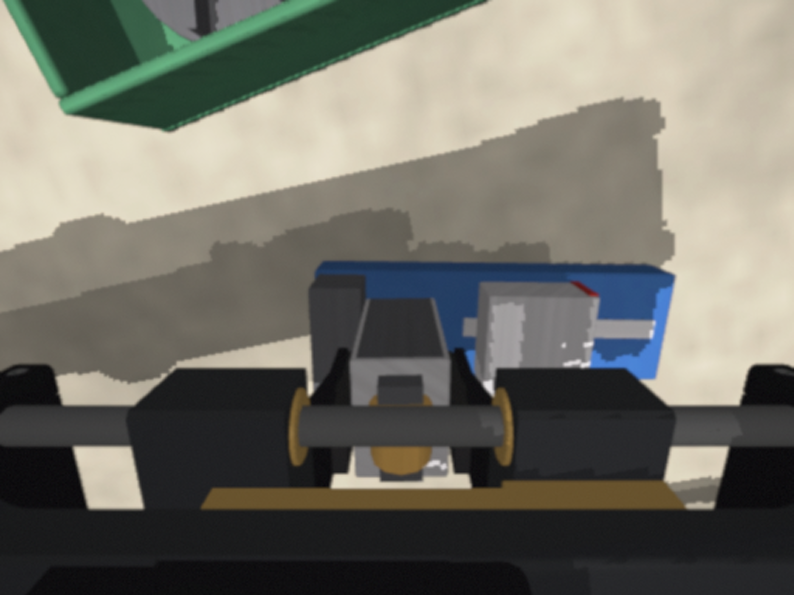

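View pics/d8c.png

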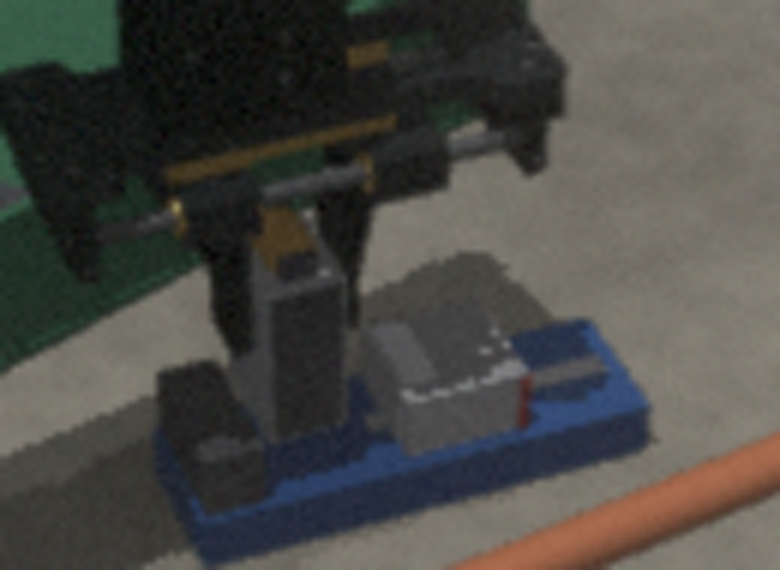

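Request:
step_arm --moves '[{"rotation": [0,0,0],"offset": [-0.002,0,0.06],"hand": 1},{"rotation": [0,0,0],"offset": [-0.002,0,0.12],"hand": 1},{"rotation": [0,0,0],"offset": [-0.002,0,0.125],"hand": 1},{"rotation": [0,0,0],"offset": [-0.002,0,0.13],"hand": 1},{"rotation": [0,0,0],"offset": [-0.002,0,0.13],"hand": 1}]'

```text
clock: 8.0
position: [0.4684, -0.0062, 0.0644]
eef_rot: [179.9, 0.0, 78.1]
force: [0.4, 0.5, -5.0]
gripper_width: 0.363
```

```bash
python3 go.py 0.4681 -0.0062 .061 77.9
```

```text
off [-0.001 -0.002  0.022] rot [0.004 0.001 0.005] | pos [ 0.4684 -0.0062  0.0644] [1.7988e+02 4.0000e-02 7.8060e+01] F [ 0.4  0.5 -5. ] 0.363 8.0
```

Request:
step_arm --moves '[{"rotation": [0.004,0,0.005],"offset": [0,0,0.01],"hand": 1},{"rotation": [0.004,0,0.005],"offset": [0,0,0.018],"hand": 1},{"rotation": [0.004,0,0.005],"offset": [0,0,0.022],"hand": 1},{"rotation": [0.004,0,0.005],"offset": [0,0,0.022],"hand": 1}]'

```text
clock: 8.5
position: [0.4683, -0.0062, 0.061]
eef_rot: [-180.0, 0.0, 77.9]
force: [0.8, 0.1, -4.2]
gripper_width: 0.365
```

```bash
python3 go.py 0.4681 -0.0062 .061 77.9
```

```text
off [-0.    -0.002 -0.   ] rot [-0.     0.002  0.   ] | pos [ 0.4683 -0.0062  0.061 ] [-1.7999e+02  5.0000e-02  7.7910e+01] F [ 0.8  0.1 -4.2] 0.365 8.5
```

Not yet touching; creep down by about 2 mm while watching the force.

Request:
step_arm --moves '[{"rotation": [0,0,0],"offset": [0,0,0.006],"hand": 1},{"rotation": [0,0,0],"offset": [0,0,0.01],"hand": 1},{"rotation": [0,0,0],"offset": [0,0,0.01],"hand": 1}]'

```text
clock: 8.88
position: [0.4685, -0.0062, 0.0606]
eef_rot: [-180.0, 0.0, 77.9]
force: [-4.6, -0.9, 6.0]
gripper_width: 0.365
```

Request:
step_arm --moves '[{"rotation": [0,0,0],"offset": [0,0,0],"hand": -1},{"rotation": [0,0,0],"offset": [0,0,0],"hand": -1},{"rotation": [0,0,0],"offset": [0,0,0],"hand": -1},{"rotation": [0,0,0],"offset": [0,0,0],"hand": -1},{"rotation": [0,0,0],"offset": [0,0,0],"hand": -1},{"rotation": [0,0,0],"offset": [0,0,0],"hand": -1}]'

```text
clock: 9.62
position: [0.4685, -0.0062, 0.0606]
eef_rot: [-180.0, 0.0, 77.9]
force: [-0.3, -0.1, -0.4]
gripper_width: 0.95
```

```bash
python3 go.py 0.4681 -0.0062 .16 77.9
```

```text
off [-0.001 -0.003 -0.663] rot [-0.     0.002  0.   ] | pos [ 0.4685 -0.0062  0.0606] [-1.7999e+02  5.0000e-02  7.7910e+01] F [-0.3 -0.1 -0.4] 0.95 9.625
```

Request:
step_arm --moves '[{"rotation": [0,0,0],"offset": [0,0,-0.1],"hand": -1},{"rotation": [0,0,0],"offset": [0,0,-0.4],"hand": -1},{"rotation": [0,0,0],"offset": [0,0,-0.7],"hand": -1},{"rotation": [0,0,0],"offset": [0,0,-0.93],"hand": -1},{"rotation": [0,0,0],"offset": [0,0,-0.93],"hand": -1}]'

```text
clock: 10.25
position: [0.4708, -0.006, 0.2044]
eef_rot: [179.6, -0.1, 77.9]
force: [-0.1, -0.3, -0.5]
gripper_width: 0.998
```

```bash
python3 snap.py wrist w9; python3 go.py 0.576 -0.03 .20 167.9; python3 -c "
from h import *
w=cv2.imread('pics/w9.png');g=np.clip((w/200.)**.7*255,0,255).astype('uint8')
cv2.imwrite('pics/w9b.png',cv2.resize(g[120:320],None,fx=1.55,fy=1.55,interpolation=cv2.INTER_CUBIC))"
```

```text
10.25 [ 0.4708 -0.006   0.2044] [ 1.7958e+02 -6.0000e-02  7.7910e+01] [-0.1 -0.3 -0.5] 0.998
off [-0.007  0.727  0.017] rot [ 0.006  0.005 -3.   ] | pos [ 0.4695 -0.0061  0.2022] [179.79  -0.    77.91] F [0.4 0.4 0.3] 0.994 10.3
```

View pics/w9b.png

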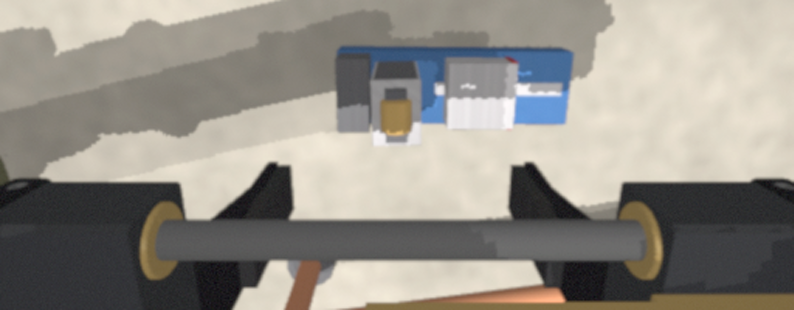

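Request:
step_arm --moves '[{"rotation": [0,0,-0.3],"offset": [0,0.25,0],"hand": 1},{"rotation": [0,0,-0.65],"offset": [0,0.5,0],"hand": 1},{"rotation": [0,0,-1],"offset": [0,0.73,0],"hand": 1},{"rotation": [0,0,-1],"offset": [0,0.73,0],"hand": 1}]'

```text
clock: 10.8
position: [0.5771, -0.0297, 0.2006]
eef_rot: [180.0, 0.1, 107.9]
force: [-0.4, 0.2, -0.4]
gripper_width: 0.637
```

Request:
step_arm --moves '[{"rotation": [0,0,-0.3],"offset": [0,0,0],"hand": 1},{"rotation": [0,0,-0.65],"offset": [0,0,0],"hand": 1},{"rotation": [0,0,-1],"offset": [0,0,0],"hand": 1},{"rotation": [0,0,-1],"offset": [0,0,0],"hand": 1}]'

```text
clock: 11.3
position: [0.5759, -0.0294, 0.2]
eef_rot: [-179.9, -0.0, 137.7]
force: [-0.6, 0.0, 0.5]
gripper_width: 0.174
```

```bash
python3 go.py 0.576 -0.03 .12 167.9; python3 -c "
from cell import bot;print(bot.get_state()['q'].round(0))"
```

```text
off [-0.004 -0.002  0.533] rot [-2.000e-03 -1.000e-03 -1.007e+00] | pos [ 0.5759 -0.0294  0.2   ] [-1.7993e+02 -2.0000e-02  1.3768e+02] F [-0.6  0.   0.5] 0.174 11.3
[ 4. 10. -4. 96.  1. 74. 47.]
```

Request:
step_arm --moves '[{"rotation": [0,0,-0.3],"offset": [0,0,0.1],"hand": 1},{"rotation": [0,0,-0.65],"offset": [0,0,0.3],"hand": 1},{"rotation": [0,0,-1],"offset": [0,0,0.53],"hand": 1},{"rotation": [0,0,-1],"offset": [0,0,0.53],"hand": 1}]'

```text
clock: 11.8
position: [0.5727, -0.0294, 0.1176]
eef_rot: [-179.9, -0.4, 167.4]
force: [-0.9, 0.0, 0.6]
gripper_width: 0.003
```

```bash
python3 snap.py wrist w10; python3 go.py 0.576 -0.03 .042 167.9
```

```text
11.8 [ 0.5727 -0.0294  0.1176] [-179.88   -0.44  167.37] [-0.9  0.   0.6] 0.003
off [-0.013 -0.001  0.518] rot [-0.003 -0.007 -0.019] | pos [ 0.5745 -0.0294  0.1197] [-179.92   -0.22  167.32] F [0.1 0.3 0.1] 0.005 11.85
```

View pics/w10b.png

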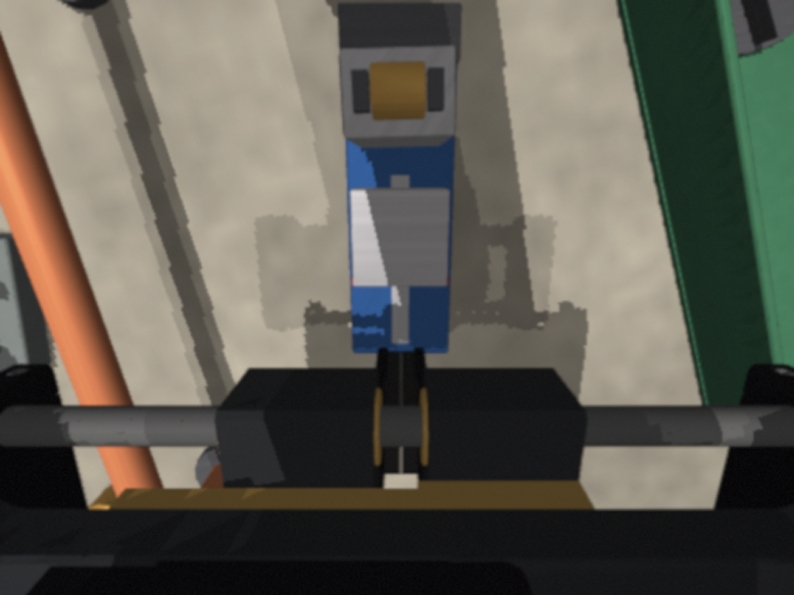

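Request:
step_arm --moves '[{"rotation": [0,-0.007,-0.019],"offset": [-0.013,0,0.15],"hand": 1},{"rotation": [0,-0.007,-0.019],"offset": [-0.013,0,0.35],"hand": 1},{"rotation": [0,-0.007,-0.019],"offset": [-0.013,0,0.54],"hand": 1},{"rotation": [0,-0.007,-0.019],"offset": [-0.013,0,0.55],"hand": 1},{"rotation": [0,-0.007,-0.019],"offset": [-0.013,0,0.55],"hand": 1}]'

```text
clock: 12.48
position: [0.5775, -0.0299, 0.0392]
eef_rot: [-179.9, 0.1, 167.8]
force: [0.9, 0.1, -0.1]
gripper_width: 0.005
```

```bash
python3 go.py 0.576 -0.03 .036 167.9; python3 - <<'E'
import numpy as np
u=np.array([np.cos(np.radians(-12.1)),np.sin(np.radians(-12.1))]);v=np.array([-u[1],u[0]])
from cell import bot
p=bot.get_state()['position'][:2];print(p@u,p@v)
for s in(.545,.537,.531,.529):print(s,s*u+.091*v)
E
```

```text
off [ 0.009 -0.003  0.021] rot [-0.002  0.005 -0.004] | pos [ 0.5775 -0.0299  0.0392] [-1.7995e+02  1.5000e-01  1.6777e+02] F [ 0.9  0.1 -0.1] 0.005 12.475
0.5708788762725258 0.09185653054051257
0.545 [ 0.55196715 -0.02526384]
0.537 [ 0.54414489 -0.02358689]
0.531 [ 0.53827819 -0.02232918]
0.529 [ 0.53632262 -0.02190995]
```

Request:
step_arm --moves '[{"rotation": [0,0.005,0],"offset": [0.03,0,0.01],"hand": 1},{"rotation": [0,0.005,0],"offset": [0.06,0,0.02],"hand": 1},{"rotation": [0,0.005,0],"offset": [0.09,0,0.02],"hand": 1},{"rotation": [0,0.005,0],"offset": [0.12,0,0.02],"hand": 1},{"rotation": [0,0.005,0],"offset": [0.15,0,0.02],"hand": 1},{"rotation": [0,0.005,0],"offset": [0.17,0,0.02],"hand": 1},{"rotation": [0,0.005,0],"offset": [0.17,0,0.02],"hand": 1}]'

```text
clock: 13.35
position: [0.5526, -0.0243, 0.0366]
eef_rot: [-180.0, 0.0, 167.8]
force: [2.7, -0.9, 1.7]
gripper_width: 0.007
```

```bash
python3 snap.py wrist w11; python3 go.py 0.538 -0.0223 .036 167.9
```

```text
13.35 [ 0.5526 -0.0243  0.0366] [-1.7996e+02  2.0000e-02  1.6778e+02] [ 2.7 -0.9  1.7] 0.007
off [ 0.098 -0.007  0.004] rot [-0.001  0.    -0.004] | pos [ 0.5526 -0.0243  0.0365] [-1.7996e+02  1.0000e-02  1.6778e+02] F [ 1.8 -0.4  2.2] 0.005 13.4
```

View pics/w11b.png

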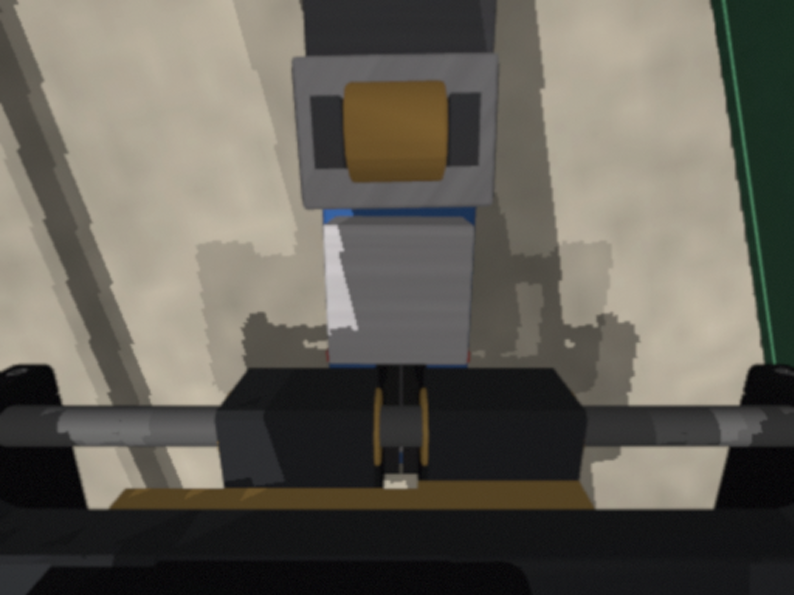

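Request:
step_arm --moves '[{"rotation": [0,0,0],"offset": [0.02,0,0.003],"hand": 1},{"rotation": [0,0,0],"offset": [0.04,0,0.003],"hand": 1},{"rotation": [0,0,0],"offset": [0.06,0,0.003],"hand": 1},{"rotation": [0,0,0],"offset": [0.075,0,0.003],"hand": 1},{"rotation": [0,0,0],"offset": [0.085,0,0.003],"hand": 1}]'

```text
clock: 14.02
position: [0.5414, -0.0218, 0.0366]
eef_rot: [-180.0, 0.2, 167.8]
force: [6.6, -1.1, 0.7]
gripper_width: 0.005
```

Request:
step_arm --moves '[{"rotation": [0,0.006,0],"offset": [0.01,0,0.003],"hand": 1},{"rotation": [0,0.006,0],"offset": [0.02,0,0.003],"hand": 1},{"rotation": [0,0.006,0],"offset": [0.03,0,0.003],"hand": 1},{"rotation": [0,0.006,0],"offset": [0.03,0,0.003],"hand": 1}]'

```text
clock: 14.52
position: [0.5398, -0.0215, 0.0366]
eef_rot: [180.0, 0.4, 167.8]
force: [10.7, -2.0, -2.7]
gripper_width: 0.002
```

```bash
python3 snap.py wrist w12; python3 snap.py side d12;python3 go.py 0.538 -0.0223 .036 167.9; python3 -c "
from h import *
crop(cv2.imread('pics/d12.png'),180,140,130,95,6,'d12c')"
```

```text
14.525 [ 0.5398 -0.0215  0.0366] [179.98   0.38 167.76] [10.7 -2.  -2.7] 0.002
14.575 [ 0.5399 -0.0215  0.0367] [179.97   0.38 167.76] [ 9.4 -1.7 -2.3] 0.004
off [ 0.011 -0.008  0.004] rot [ 0.001  0.012 -0.005] | pos [ 0.5398 -0.0215  0.0366] [179.98   0.37 167.76] F [11.2 -2.5 -3.1] 0.005 14.625
```

View pics/w12b.png

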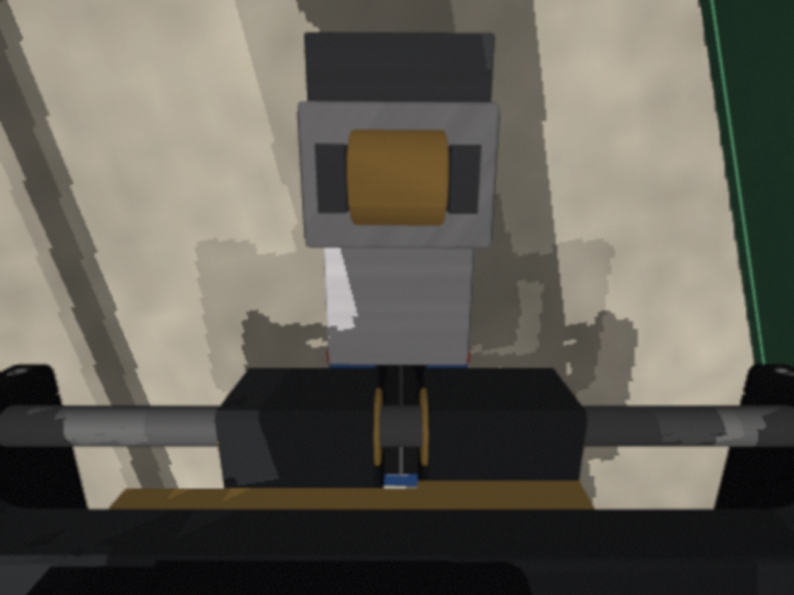

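View pics/d12c.png

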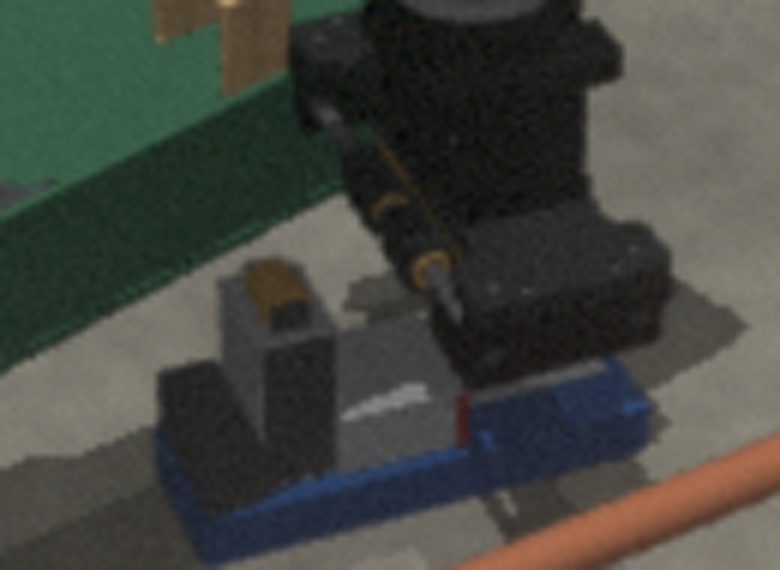

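Request:
step_arm --moves '[{"rotation": [0,0.012,0],"offset": [0.02,-0.005,0.003],"hand": 1},{"rotation": [0,0.012,0],"offset": [0.04,-0.005,0.003],"hand": 1},{"rotation": [0,0.012,0],"offset": [0.05,-0.005,0.003],"hand": 1},{"rotation": [0,0.012,0],"offset": [0.05,-0.005,0.003],"hand": 1}]'

```text
clock: 15.12
position: [0.5398, -0.0214, 0.0369]
eef_rot: [179.8, 0.9, 167.7]
force: [22.6, -2.7, -14.6]
gripper_width: 0.003
```

```bash
python3 snap.py wrist w13;python3 -c "
from h import *
w=cv2.imread('pics/w13.png');g=np.clip((w/150.)**.7*255,0,255).astype('uint8')
crop(g,180,10,160,240,2.5,'w13c')"
```

```text
15.125 [ 0.5398 -0.0214  0.0369] [179.82   0.94 167.75] [ 22.6  -2.7 -14.6] 0.003
```

View pics/w13c.png

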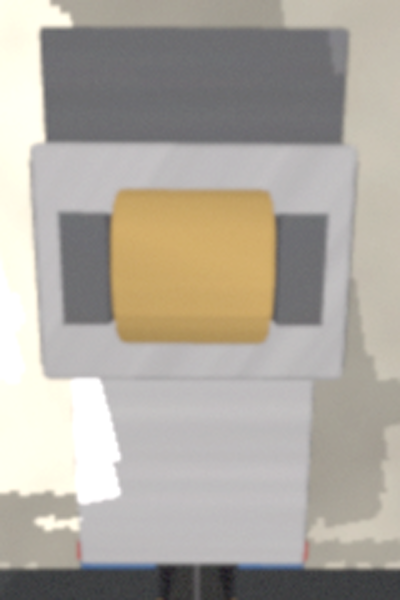

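Request:
step_arm --moves '[{"rotation": [0,0.03,0],"offset": [-0.05,0,0],"hand": 1},{"rotation": [0,0.03,0],"offset": [-0.15,0,0],"hand": 1},{"rotation": [0,0.03,0],"offset": [-0.2,0,0],"hand": 1},{"rotation": [0,0.03,0],"offset": [-0.2,0,-0.3],"hand": 1},{"rotation": [0,0.03,0],"offset": [-0.2,0,-0.7],"hand": 1},{"rotation": [0,0.03,0],"offset": [-0.2,0,-0.9],"hand": 1},{"rotation": [0,0.03,0],"offset": [-0.2,0,-0.9],"hand": -1}]'

```text
clock: 16.05
position: [0.5682, -0.0277, 0.1752]
eef_rot: [179.8, 0.3, 167.7]
force: [-0.5, -0.3, 0.4]
gripper_width: 0.054
```

```bash
python3 snap.py wrist w14; python3 snap.py side d14;python3 go.py 0.4643 -0.0064 .18 167.9; python3 -c "
from h import *
crop(cv2.imread('pics/d14.png'),180,140,130,95,6,'d14c')"
```

```text
16.05 [ 0.5682 -0.0277  0.1752] [179.77   0.28 167.75] [-0.5 -0.3  0.4] 0.054
16.1 [ 0.5669 -0.0277  0.173 ] [1.7981e+02 7.0000e-02 1.6775e+02] [-0.1  0.2 -0.5] 0.09
off [ 0.693 -0.005 -0.055] rot [ 0.005 -0.002 -0.005] | pos [ 0.5661 -0.0277  0.1716] [ 1.7984e+02 -7.0000e-02  1.6775e+02] F [-0.8 -0.1 -0.6] 0.13 16.15
```

View pics/w14b.png

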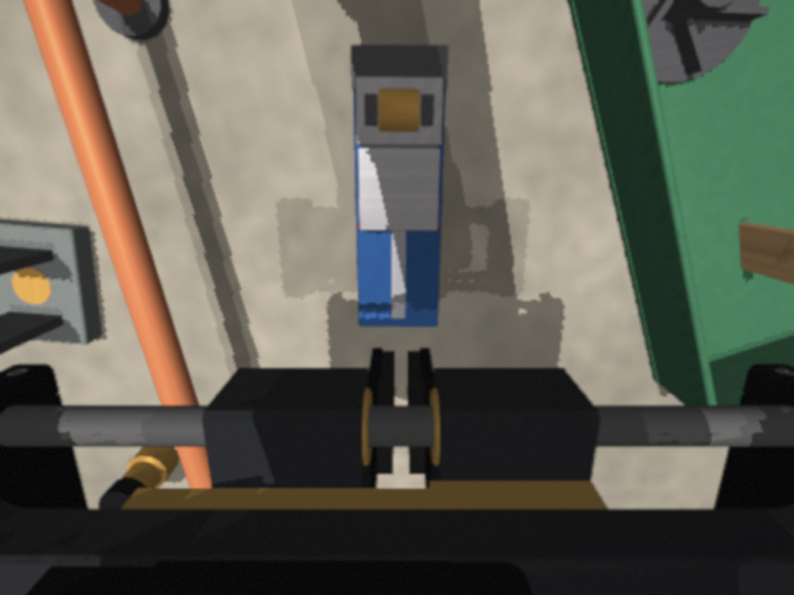

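View pics/d14c.png

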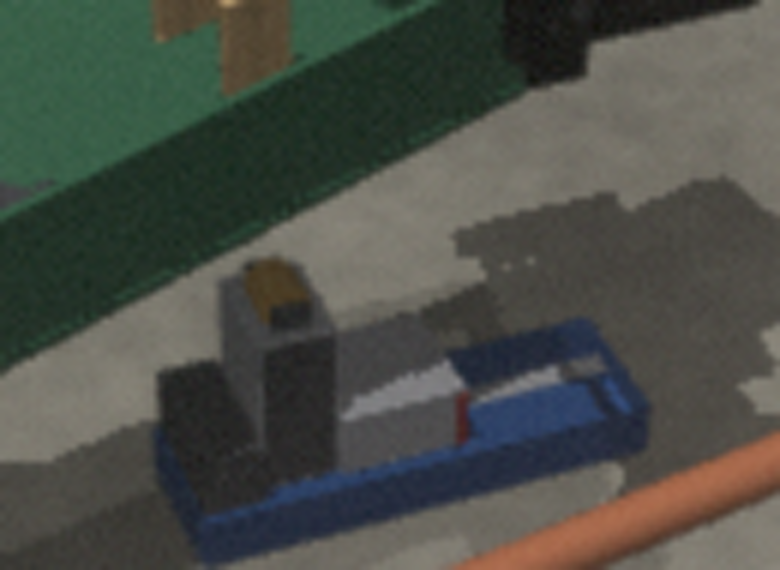

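```bash
python3 - <<'E'
from h import *; from snap import load
np.set_printoptions(precision=4,suppress=True)
W=load('w14')
f=lambda L:[((x-.3)/1.55,(y-.3)/1.55) for x,y in L]
t=plane(W,f([(355,77),(446,78),(441,146),(358,146)]),.095);print(t,t.mean(0))
u=np.array([np.cos(np.radians(-12.1)),np.sin(np.radians(-12.1))]);v=np.array([-u[1],u[0]])
print(t[:,:2]@u,t[:,:2]@v)
j=plane(W,f([(358,146),(441,146),(360,231),(438,231)]),.053)[:,:2];print('jaw',j@u,j@v)
g=plane(W,f([(30,287)]),.02);print('spot',g)
E
```

```text
[[ 0.4447 -0.0239  0.095 ]
 [ 0.4547  0.0203  0.095 ]
 [ 0.4857  0.0119  0.095 ]
 [ 0.4766 -0.0302  0.095 ]] [ 0.4654 -0.0055  0.095 ]
[0.4398 0.4404 0.4724 0.4723] [0.0699 0.1152 0.1135 0.0704]
jaw [0.4706 0.4707 0.5222 0.5223] [0.0667 0.1172 0.0664 0.1165]
spot [[ 0.5166 -0.2982  0.02  ]]
```

Request:
step_arm --moves '[{"rotation": [0.005,0,-0.005],"offset": [0.2,0,-0.05],"hand": -1},{"rotation": [0.005,0,-0.005],"offset": [0.45,0,-0.05],"hand": -1},{"rotation": [0.005,0,-0.005],"offset": [0.69,0,-0.05],"hand": -1},{"rotation": [0.005,0,-0.005],"offset": [0.69,0,-0.05],"hand": -1},{"rotation": [0.005,0,-0.005],"offset": [0.69,0,-0.05],"hand": -1}]'

```text
clock: 16.77
position: [0.4649, -0.0059, 0.1783]
eef_rot: [-180.0, -0.1, 167.9]
force: [0.3, -0.0, 0.1]
gripper_width: 0.694
```

```bash
python3 snap.py wrist w15; python3 go.py 0.465 -0.0058 .055 167.9
```

```text
16.775 [ 0.4649 -0.0059  0.1783] [-1.7999e+02 -1.3000e-01  1.6790e+02] [ 0.3 -0.   0.1] 0.694
off [0.    0.001 0.823] rot [ 0.    -0.004 -0.001] | pos [ 0.4652 -0.006   0.1785] [ 1.8000e+02 -1.2000e-01  1.6788e+02] F [0.5 0.1 0.5] 0.74 16.825
```

View pics/w15b.png

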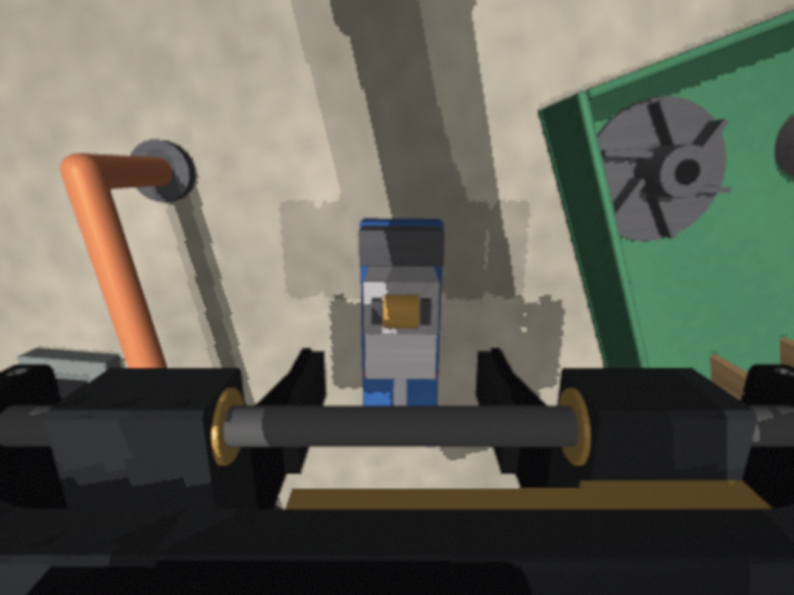

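Aligned (roller at 401, fingers' middle at 400). Descend, fingers fully open.

Request:
step_arm --moves '[{"rotation": [0,-0.004,0],"offset": [0,0,0],"hand": -1},{"rotation": [0,-0.004,0],"offset": [0,0,0.1],"hand": -1},{"rotation": [0,-0.004,0],"offset": [0,0,0.3],"hand": -1},{"rotation": [0,-0.004,0],"offset": [0,0,0.6],"hand": -1},{"rotation": [0,-0.004,0],"offset": [0,0,0.82],"hand": -1},{"rotation": [0,-0.004,0],"offset": [0,0,0.82],"hand": -1},{"rotation": [0,-0.004,0],"offset": [0,0,0.82],"hand": -1}]'

```text
clock: 17.7
position: [0.4657, -0.0059, 0.0562]
eef_rot: [180.0, 0.0, 167.9]
force: [-0.1, 0.5, 1.4]
gripper_width: 1.003
```

```bash
python3 go.py 0.465 -0.0058 .055 167.9
```

```text
off [ 0.005 -0.     0.008] rot [ 0.001  0.002 -0.001] | pos [ 0.4657 -0.0059  0.0562] [1.7998e+02 5.0000e-02 1.6788e+02] F [-0.1  0.5  1.4] 1.003 17.7
```

Request:
step_arm --moves '[{"rotation": [0,0,0],"offset": [0,0,0],"hand": 1},{"rotation": [0,0,0],"offset": [0,0,0],"hand": 1},{"rotation": [0,0,0],"offset": [0,0,0],"hand": 1},{"rotation": [0,0,0],"offset": [0,0,0],"hand": 1},{"rotation": [0,0,0],"offset": [0,0,0],"hand": 1},{"rotation": [0,0,0],"offset": [0,0,0],"hand": 1},{"rotation": [0,0,0],"offset": [0,0,0],"hand": 1},{"rotation": [0,0,0],"offset": [0,0,0],"hand": 1}]' --squeeze 30

```text
clock: 18.7
position: [0.4657, -0.006, 0.0562]
eef_rot: [180.0, 0.0, 167.9]
force: [-0.9, -1.3, 1.5]
gripper_width: 0.507
```

```bash
python3 go.py 0.465 -0.0058 .055 167.9
```

```text
off [0.005 0.    0.008] rot [ 0.001  0.001 -0.001] | pos [ 0.4657 -0.006   0.0562] [1.7998e+02 4.0000e-02 1.6787e+02] F [-0.9 -1.3  1.5] 0.507 18.7
```

Request:
step_arm --moves '[{"rotation": [0,0,0],"offset": [0,0,-0.05],"hand": 1},{"rotation": [0,0,0],"offset": [0,0,-0.15],"hand": 1},{"rotation": [0,0,0],"offset": [0,0,-0.3],"hand": 1},{"rotation": [0,0,0],"offset": [0,0,-0.6],"hand": 1},{"rotation": [0,0,0],"offset": [0,0,-0.95],"hand": 1},{"rotation": [0,0,0],"offset": [0,0,-0.95],"hand": 1}]'

```text
clock: 19.45
position: [0.4678, -0.0057, 0.2035]
eef_rot: [179.9, 0.5, 167.9]
force: [0.9, -0.0, -5.4]
gripper_width: 0.504
```

```bash
python3 snap.py wrist w16; python3 snap.py scene s16; python3 snap.py side d16; python3 go.py 0.517 -0.15 .20 164
```

```text
19.45 [ 0.4678 -0.0057  0.2035] [179.88   0.48 167.89] [ 0.9 -0.  -5.4] 0.504
19.5 [ 0.466  -0.0057  0.2006] [179.95   0.19 167.89] [-1.4 -0.5 -5.2] 0.501
19.55 [ 0.4647 -0.0059  0.1986] [ 1.8000e+02 -3.0000e-02  1.6789e+02] [-0.4  0.3 -5.4] 0.506
off [-0.547 -0.865 -0.018] rot [-0.001 -0.005  0.129] | pos [ 0.464  -0.0059  0.1974] [-1.7998e+02 -1.4000e-01  1.6788e+02] F [-0.2 -0.  -4.5] 0.506 19.6
```

View pics/w16b.png

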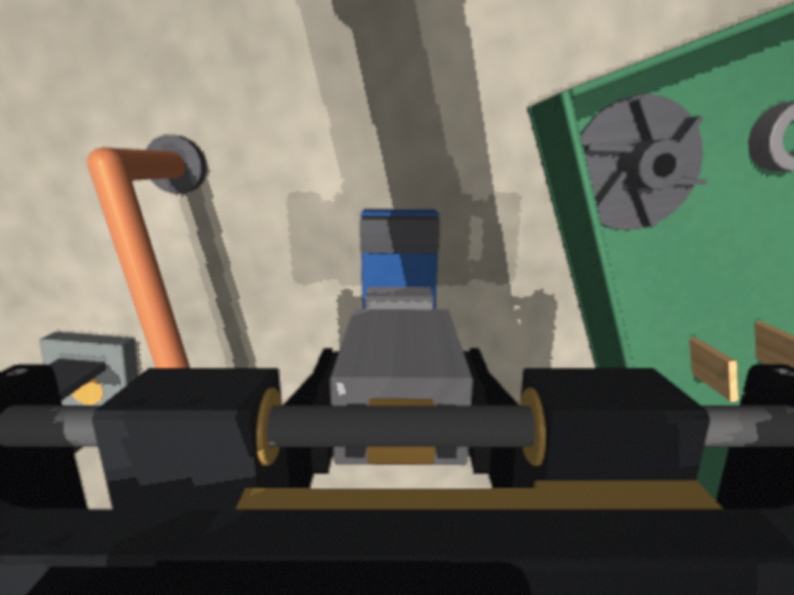

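View pics/d16b.png

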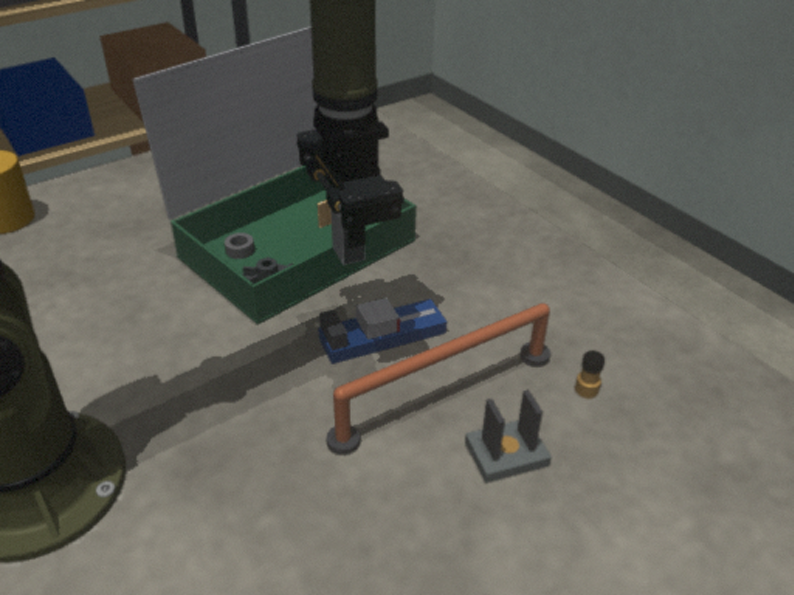

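View pics/s16b.png

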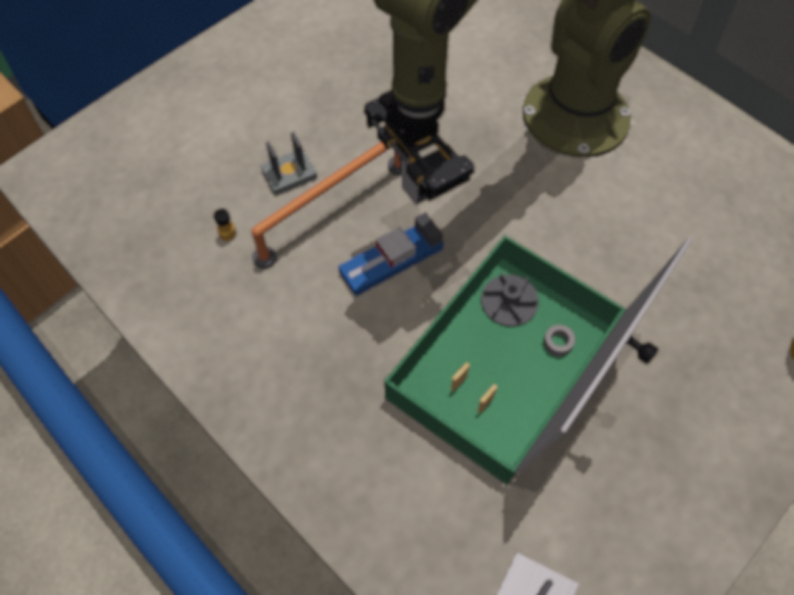

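```bash
python3 - <<'E'
from h import *
a=cv2.imread('pics/s16.png');b=cv2.imread('pics/d16.png')
A=cv2.resize(a[78:128,160:215],None,fx=7,fy=7,interpolation=cv2.INTER_CUBIC)
B=cv2.resize(b[245:315,290:365],None,fx=5,fy=5,interpolation=cv2.INTER_CUBIC)
B=cv2.resize(b[248:312,296:358],None,fx=6,fy=6,interpolation=cv2.INTER_CUBIC)
H=max(A.shape[0],B.shape[0]);C=np.zeros((H,A.shape[1]+B.shape[1],3),'uint8');C[:A.shape[0],:A.shape[1]]=A;C[:B.shape[0],A.shape[1]:]=B
print(A.shape,B.shape);cv2.imwrite('pics/g16.png',np.clip((C/180.)**.7*255,0,255).astype('uint8'))
E
python3 go.py 0.55 -0.15 .20 165
```

```text
(350, 385, 3) (384, 372, 3)
off [-0.762 -0.819 -0.019] rot [-0.001 -0.005  0.096] | pos [ 0.464  -0.0059  0.1974] [-1.7998e+02 -1.4000e-01  1.6788e+02] F [-0.2 -0.  -4.5] 0.506 19.6
```

View pics/g16.png

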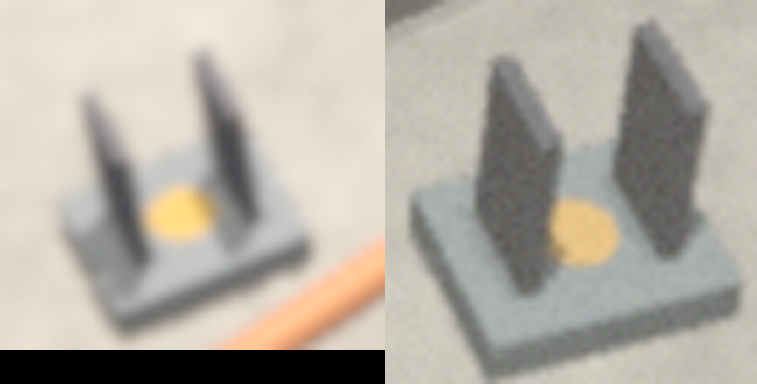

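Request:
step_arm --moves '[{"rotation": [0,0,0.05],"offset": [-0.15,-0.15,-0.02],"hand": 1},{"rotation": [0,0,0.09],"offset": [-0.35,-0.38,-0.02],"hand": 1},{"rotation": [0,0,0.09],"offset": [-0.55,-0.6,-0.02],"hand": 1},{"rotation": [0,0,0.09],"offset": [-0.76,-0.82,-0.02],"hand": 1},{"rotation": [0,0,0.09],"offset": [-0.76,-0.82,-0.02],"hand": 1}]'

```text
clock: 20.23
position: [0.5485, -0.1543, 0.197]
eef_rot: [-179.8, -0.4, 164.8]
force: [-0.8, 0.5, -4.3]
gripper_width: 0.507
```

```bash
python3 go.py 0.615 -0.27 .20 165
```

```text
off [-0.63  -0.628 -0.023] rot [-0.005 -0.014 -0.005] | pos [ 0.5485 -0.1543  0.197 ] [-179.84   -0.43  164.84] F [-0.8  0.5 -4.3] 0.507 20.225
```

Request:
step_arm --moves '[{"rotation": [-0.005,-0.014,0],"offset": [-0.2,-0.2,-0.02],"hand": 1},{"rotation": [-0.005,-0.014,0],"offset": [-0.4,-0.4,-0.02],"hand": 1},{"rotation": [-0.005,-0.014,0],"offset": [-0.63,-0.7,-0.02],"hand": 1},{"rotation": [-0.005,-0.014,0],"offset": [-0.63,-0.8,-0.02],"hand": 1},{"rotation": [-0.005,-0.014,0],"offset": [-0.63,-0.8,-0.02],"hand": 1}]'

```text
clock: 20.85
position: [0.6063, -0.2953, 0.1972]
eef_rot: [180.0, -0.3, 164.7]
force: [0.2, -0.0, -4.3]
gripper_width: 0.503
```

```bash
python3 snap.py wrist w17;python3 go.py 0.615 -0.29 .20 165
```

```text
20.85 [ 0.6063 -0.2953  0.1972] [179.98  -0.29 164.7 ] [ 0.2 -0.  -4.3] 0.503
off [-0.043  0.034 -0.014] rot [ 0.003 -0.007 -0.005] | pos [ 0.6074 -0.2933  0.198 ] [179.9   -0.21 164.85] F [ 1.4  1.2 -3.6] 0.507 20.9
```

View pics/w17b.png

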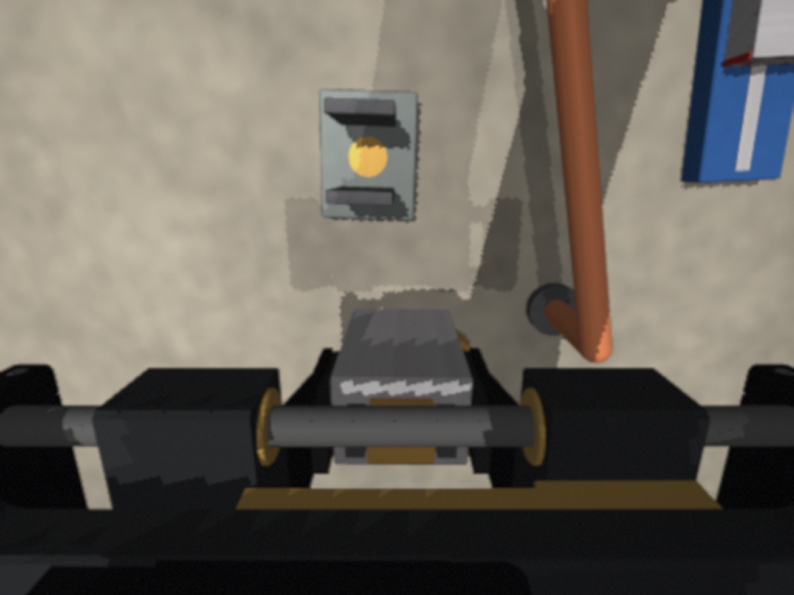

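```bash
python3 snap.py wrist w18; python3 - <<'E'
from h import *
w=cv2.imread('pics/w18.png'); g=np.clip((w/200.)**.7*255,0,255).astype('uint8');crop(g,200,50,76,100,7.5,'w18g')
E
```

```text
20.9 [ 0.6074 -0.2933  0.198 ] [179.9   -0.21 164.85] [ 1.4  1.2 -3.6] 0.507
```

View pics/w18g.png

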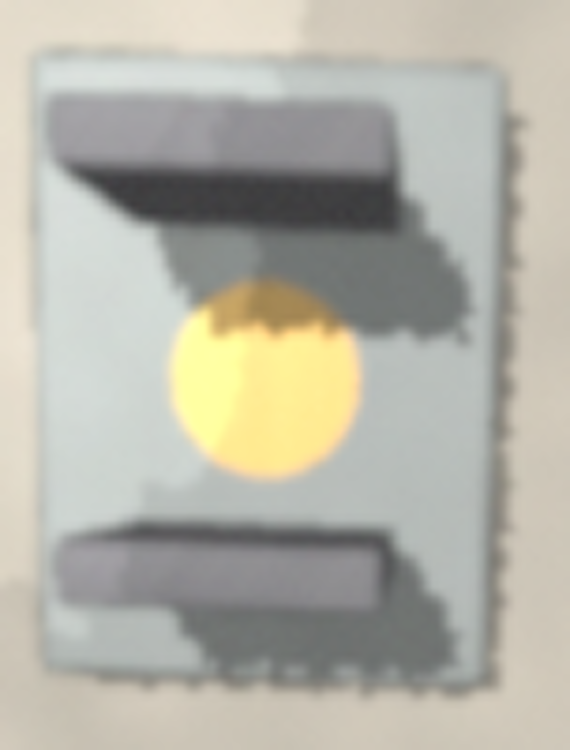

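```bash
python3 - <<'E'
from h import *; from snap import load
np.set_printoptions(precision=4,suppress=True)
W=load('w18')
f=lambda L:[(200+(x-3.25)/7.5,50+(y-3.25)/7.5) for x,y in L]
a=lambda p,q:np.degrees(np.arctan2(*(q-p)[1::-1]))
t=plane(W,f([(35,52),(500,67),(485,682),(42,668)]),.02);print(t,t.mean(0),np.linalg.norm(t-np.roll(t,-1,0),axis=1))
print(a(t[0],t[3]),a(t[1],t[2]),a(t[0],t[1])-90,a(t[3],t[2])-90)
print('spot',plane(W,f([(266,380)]),.02))
c=plane(W,f([(50,97),(390,103),(395,175),(60,165),(62,545),(382,545),(380,607),(60,604)]),.092);print(c)
print('cheek inner mid',c[2:6].mean(0),[a(c[i],c[j])-90 for i,j in((0,1),(3,2),(4,5),(7,6))])
m1=(c[2]+c[3])/2;m2=(c[4]+c[5])/2;print(np.linalg.norm(m1-m2),a(m1,m2))
E
```

```text
[[ 0.4632 -0.3153  0.02  ]
 [ 0.4829 -0.2505  0.02  ]
 [ 0.5681 -0.2752  0.02  ]
 [ 0.5478 -0.3419  0.02  ]] [ 0.5155 -0.2957  0.02  ] [0.0678 0.0887 0.0697 0.0886]
-17.43062637924292 -16.19162469879068 -16.822129333389356 -16.91180644022694
spot [[ 0.5157 -0.2957  0.02  ]]
[[ 0.4828 -0.3062  0.092 ]
 [ 0.4937 -0.2684  0.092 ]
 [ 0.5013 -0.27    0.092 ]
 [ 0.49   -0.3073  0.092 ]
 [ 0.5311 -0.3204  0.092 ]
 [ 0.5413 -0.2827  0.092 ]
 [ 0.5484 -0.2849  0.092 ]
 [ 0.5377 -0.3228  0.092 ]]
cheek inner mid [ 0.5159 -0.2951  0.092 ] [np.float64(-16.063860823011893), np.float64(-16.719112004544115), np.float64(-15.126576645506873), np.float64(-15.651675392100785)]
0.042512494580300694 -17.624428274676827
```

```bash
python3 go.py 0.5157 -0.2956 .17 163.3
```

```text
off [ 0.588 -0.182  0.192] rot [ 0.004 -0.005  0.055] | pos [ 0.608  -0.2922  0.1986] [ 1.7988e+02 -1.4000e-01  1.6495e+02] F [ 0.4  1.  -4.4] 0.503 20.95
```

Request:
step_arm --moves '[{"rotation": [0.004,-0.005,0.03],"offset": [0.2,-0.06,0],"hand": 1},{"rotation": [0.004,-0.005,0.055],"offset": [0.4,-0.12,0.05],"hand": 1},{"rotation": [0.004,-0.005,0.055],"offset": [0.59,-0.18,0.1],"hand": 1},{"rotation": [0.004,-0.005,0.055],"offset": [0.59,-0.18,0.19],"hand": 1},{"rotation": [0.004,-0.005,0.055],"offset": [0.59,-0.18,0.19],"hand": 1},{"rotation": [0.004,-0.005,0.055],"offset": [0.59,-0.18,0.19],"hand": 1},{"rotation": [0.004,-0.005,0.055],"offset": [0.59,-0.18,0.19],"hand": 1}]'

```text
clock: 21.82
position: [0.5166, -0.2948, 0.1707]
eef_rot: [180.0, 0.1, 163.4]
force: [0.5, -0.6, -3.6]
gripper_width: 0.499
```

```bash
python3 snap.py wrist w19; python3 snap.py side d19;python3 go.py 0.5157 -0.2956 .13 163.3; python3 -c "
from h import *
crop(cv2.imread('pics/d19.png'),270,180,120,140,4.2,'d19c')"
```

```text
21.825 [ 0.5166 -0.2948  0.1707] [1.8000e+02 6.0000e-02 1.6337e+02] [ 0.5 -0.6 -3.6] 0.499
21.875 [ 0.5163 -0.295   0.1706] [1.8000e+02 5.0000e-02 1.6335e+02] [ 0.3 -0.4 -3.9] 0.502
off [ 0.002 -0.004  0.27 ] rot [-0.     0.001  0.001] | pos [ 0.5161 -0.2951  0.1705] [-1.8000e+02  4.0000e-02  1.6333e+02] F [ 0.1  0.3 -4.7] 0.505 21.925
```

View pics/w19b.png

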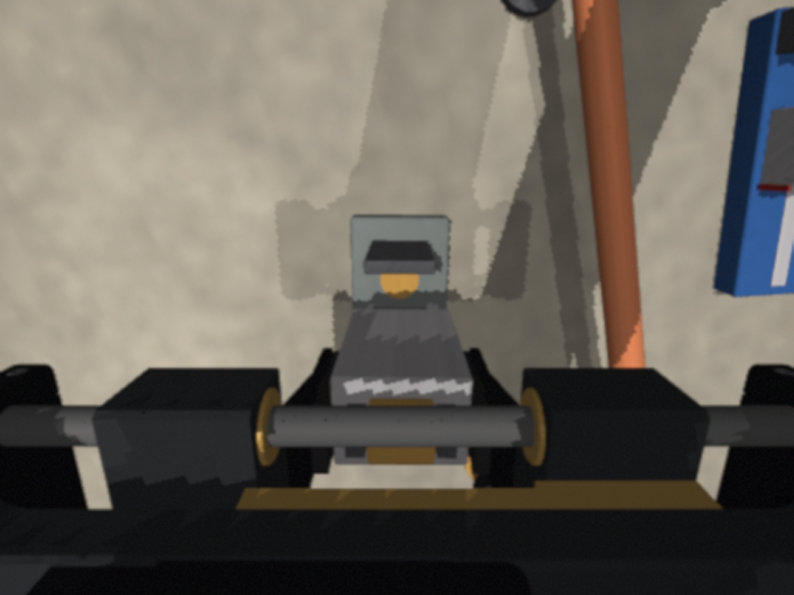

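View pics/d19c.png

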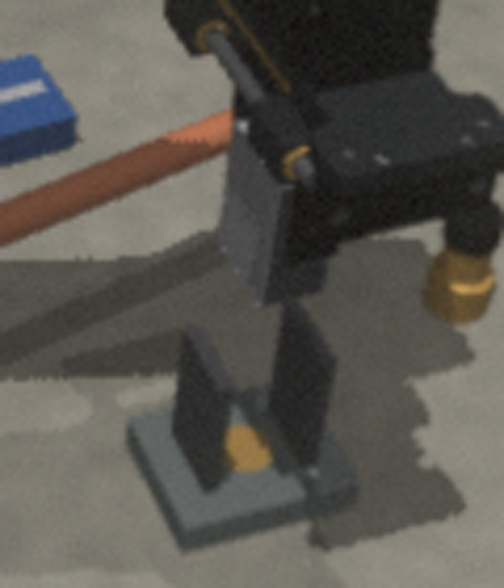

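```bash
python3 - <<'E'
from h import *
w=cv2.imread('pics/w19.png'); g=np.clip((w/150.)**.7*255,0,255).astype('uint8');crop(g,195,185,125,120,6,'w19g')
E
```

```text
(no output)
```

View pics/w19g.png

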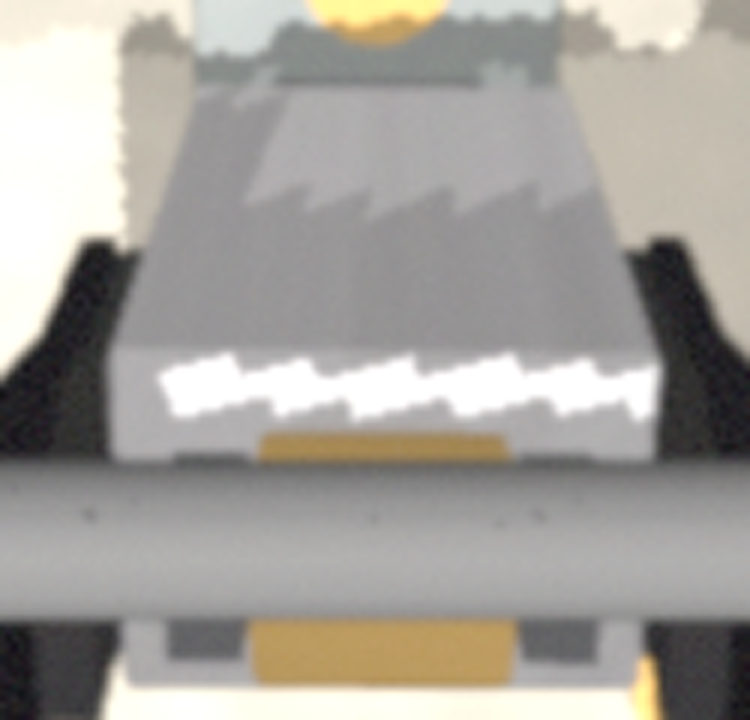

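```bash
python3 - <<'E'
from h import *; from snap import load
from scipy.spatial.transform import Rotation as Ro
np.set_printoptions(precision=4,suppress=True)
W=load('w19')
p=np.array([0.5166,-0.2948,0.1707]);T=Ro.from_euler('xyz',[180,.06,163.37],degrees=True)
f=lambda L:[(195+(x-2.5)/6,185+(y-2.5)/6) for x,y in L]
for dz in(.0388,):
    print(T.inv().apply(plane(W,f([(110,348),(660,348),(642,685),(128,687)]),p[2]+dz)-p))
print(T.inv().apply(plane(W,f([(197,88),(565,86)]),p[2]-.0312)-p))
E
```

```text
[[ 0.0167 -0.0215 -0.0388]
 [ 0.0168  0.0223 -0.0388]
 [-0.0148  0.0223 -0.0388]
 [-0.015  -0.0214 -0.0388]]
[[ 0.0161 -0.0219  0.0312]
 [ 0.0164  0.0218  0.0312]]
```

Request:
step_arm --moves '[{"rotation": [0,0,0],"offset": [-0.002,-0.004,0.1],"hand": 1},{"rotation": [0,0,0],"offset": [-0.002,-0.004,0.2],"hand": 1},{"rotation": [0,0,0],"offset": [-0.002,-0.004,0.25],"hand": 1},{"rotation": [0,0,0],"offset": [-0.002,-0.004,0.25],"hand": 1},{"rotation": [0,0,0],"offset": [-0.002,-0.004,0.25],"hand": 1}]'

```text
clock: 22.55
position: [0.5166, -0.2959, 0.1333]
eef_rot: [-180.0, 0.1, 163.3]
force: [0.4, -0.4, -4.1]
gripper_width: 0.506
```

```bash
python3 snap.py wrist w20; python3 snap.py side d20; python3 snap.py scene s20;python3 go.py 0.5164 -0.2958 .0612 163.3; python3 -c "
from h import *
crop(cv2.imread('pics/d20.png'),270,180,120,140,4.2,'d20c')"
```

```text
22.55 [ 0.5166 -0.2959  0.1333] [-1.7999e+02  8.0000e-02  1.6333e+02] [ 0.4 -0.4 -4.1] 0.506
22.6 [ 0.5167 -0.296   0.1336] [-1.7999e+02  1.0000e-01  1.6333e+02] [ 0.8  0.1 -4.4] 0.507
22.65 [ 0.5167 -0.296   0.1337] [-1.7999e+02  1.1000e-01  1.6333e+02] [ 0.1 -0.  -3.2] 0.502
off [0.003 0.001 0.483] rot [-0.     0.004  0.001] | pos [ 0.5167 -0.296   0.1337] [-1.7999e+02  1.1000e-01  1.6333e+02] F [ 0.9  0.6 -5. ] 0.504 22.7
```

View pics/w20b.png

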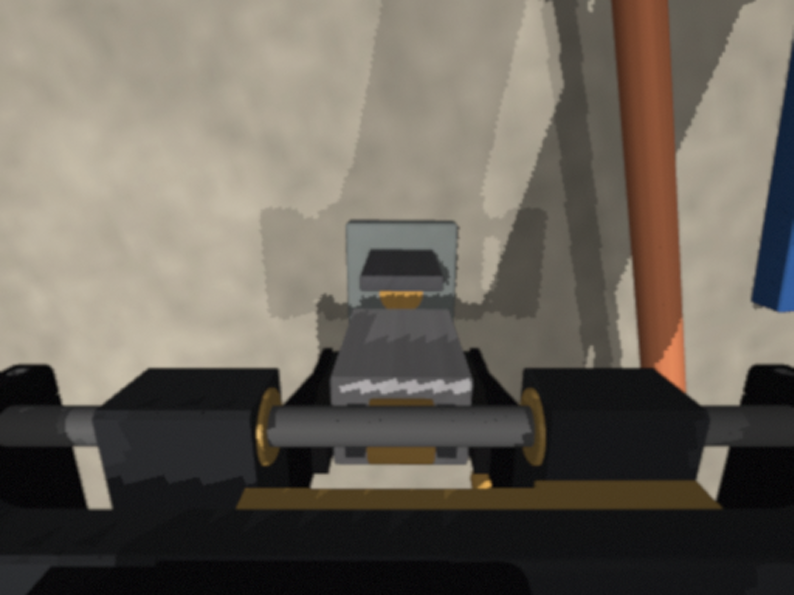

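View pics/d20c.png

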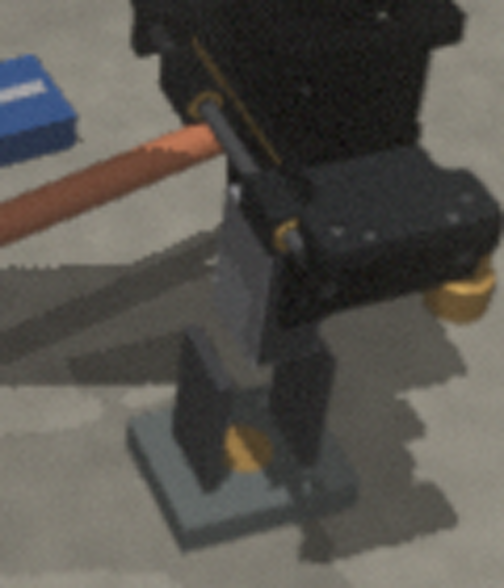

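```bash
python3 - <<'E'
from h import *; from snap import load
from scipy.spatial.transform import Rotation as Ro
np.set_printoptions(precision=4,suppress=True)
W=load('w20');w=cv2.imread('pics/w20.png'); g=np.clip((w/150.)**.7*255,0,255).astype('uint8');crop(g,215,135,90,120,6,'w20g')
p=np.array([0.5166,-0.2959,0.1333]);T=Ro.from_euler('xyz',[180,.08,163.33],degrees=True)
f=lambda L:[((x-.3)/1.55,(y-.3)/1.55) for x,y in L]
print(T.inv().apply(plane(W,f([(360,291),(442,291)]),.092)-p))
print(T.inv().apply(plane(W,f([(346,309),(455,309)]),p[2]-.0312)-p))
print(T.inv().apply(plane(W,f([(347,221),(457,221)]),.02)-p))
E
```

```text
[[ 0.022  -0.0195  0.0413]
 [ 0.022   0.0198  0.0413]]
[[ 0.0161 -0.0252  0.0312]
 [ 0.0162  0.0251  0.0312]]
[[ 0.047  -0.0333  0.1132]
 [ 0.0471  0.0347  0.1132]]
```

View pics/w20g.png

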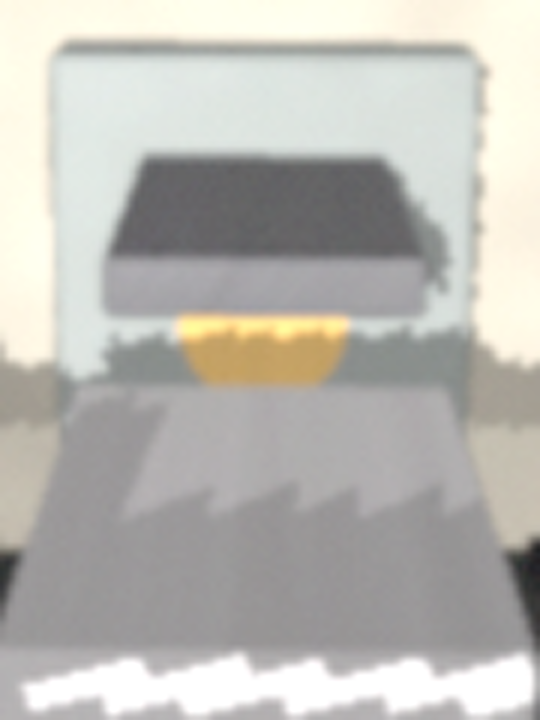

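Request:
step_arm --moves '[{"rotation": [0,0.003,0],"offset": [0.004,0.001,0.05],"hand": 1},{"rotation": [0,0.003,0],"offset": [0.004,0.001,0.13],"hand": 1},{"rotation": [0,0.003,0],"offset": [0.004,0.001,0.2],"hand": 1},{"rotation": [0,0.003,0],"offset": [0.004,0.001,0.25],"hand": 1},{"rotation": [0,0.003,0],"offset": [0.004,0.001,0.25],"hand": 1}]'

```text
clock: 23.32
position: [0.5156, -0.2954, 0.095]
eef_rot: [180.0, -0.1, 163.3]
force: [-0.4, 0.0, -3.5]
gripper_width: 0.507
```

```bash
python3 go.py 0.5162 -0.2958 .0612 163.3
```

```text
off [-0.005 -0.002  0.226] rot [ 0.    -0.003  0.001] | pos [ 0.5156 -0.2954  0.095 ] [ 1.7999e+02 -9.0000e-02  1.6333e+02] F [-0.4  0.  -3.5] 0.507 23.325
```

Request:
step_arm --moves '[{"rotation": [0,-0.003,0],"offset": [-0.004,-0.002,0.05],"hand": 1},{"rotation": [0,-0.003,0],"offset": [-0.004,-0.002,0.12],"hand": 1},{"rotation": [0,-0.003,0],"offset": [-0.004,-0.002,0.18],"hand": 1},{"rotation": [0,-0.003,0],"offset": [-0.004,-0.002,0.22],"hand": 1},{"rotation": [0,-0.003,0],"offset": [-0.004,-0.002,0.22],"hand": 1},{"rotation": [0,-0.003,0],"offset": [-0.004,-0.002,0.22],"hand": 1}]'

```text
clock: 24.08
position: [0.5163, -0.2959, 0.0623]
eef_rot: [180.0, 0.0, 163.3]
force: [0.1, -0.8, -4.5]
gripper_width: 0.504
```

```bash
python3 snap.py wrist w21; python3 snap.py side d21; python3 go.py 0.5162 -0.2958 .0612 163.3; python3 -c "
from h import *
crop(cv2.imread('pics/d21.png'),270,190,120,130,4.5,'d21c')
w=cv2.imread('pics/w21.png'); g=np.clip((w/150.)**.7*255,0,255).astype('uint8');crop(g,200,130,120,180,3.3,'w21g')"
```

```text
24.075 [ 0.5163 -0.2959  0.0623] [1.8000e+02 3.0000e-02 1.6333e+02] [ 0.1 -0.8 -4.5] 0.504
24.125 [ 0.5164 -0.296   0.0625] [-1.8000e+02  5.0000e-02  1.6333e+02] [-0.2  0.1 -3.8] 0.502
off [0.001 0.001 0.009] rot [-0.     0.002  0.001] | pos [ 0.5164 -0.296   0.0625] [-1.8000e+02  5.0000e-02  1.6333e+02] F [ 0.4  0.1 -3.2] 0.502 24.175
```

View pics/w21g.png

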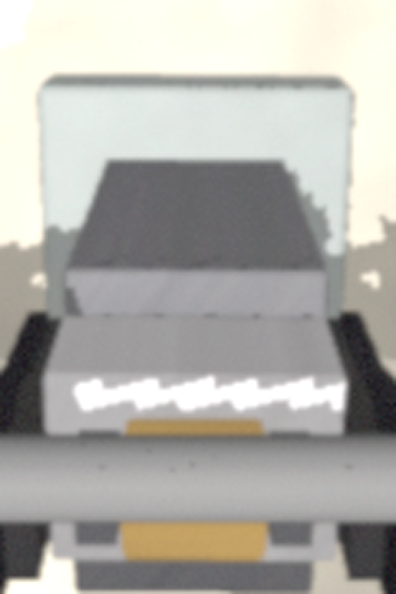

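View pics/d21c.png

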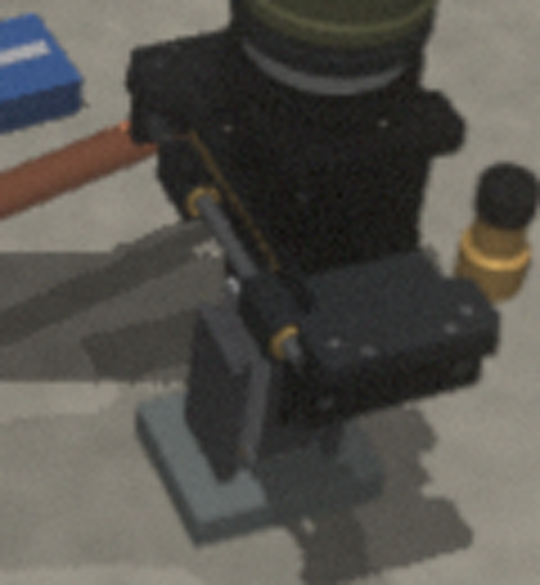

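```bash
python3 - <<'E'
from h import *; from snap import load
from scipy.spatial.transform import Rotation as Ro
np.set_printoptions(precision=4,suppress=True)
W=load('w21')
p=np.array([0.5163,-0.2959,0.0623]);T=Ro.from_euler('xyz',[180,.03,163.33],degrees=True)
f=lambda L:[(200+(x-1.15)/3.3,130+(y-1.15)/3.3) for x,y in L]
print('far cheek inner, outer;near outer\n',T.inv().apply(plane(W,f([(65,316),(325,316),(70,268),(322,268),(78,590),(310,588)]),.092)-p))
print('foll top\n',T.inv().apply(plane(W,f([(43,376),(347,374),(334,557),(53,558)]),p[2]+.0388)-p))
E
```

```text
far cheek inner, outer;near outer
 [[ 0.0217 -0.0195 -0.0297]
 [ 0.0218  0.0202 -0.0297]
 [ 0.0295 -0.0185 -0.0297]
 [ 0.0296  0.0194 -0.0297]
 [-0.028  -0.0193 -0.0297]
 [-0.0275  0.0197 -0.0297]]
foll top
 [[ 0.0162 -0.0217 -0.0388]
 [ 0.0165  0.0224 -0.0388]
 [-0.0146  0.0219 -0.0388]
 [-0.0149 -0.0216 -0.0388]]
```

Request:
step_arm --moves '[{"rotation": [0,0,0],"offset": [0,0,0.004],"hand": 1},{"rotation": [0,0,0],"offset": [0,0,0.008],"hand": 1},{"rotation": [0,0,0],"offset": [0,0,0.008],"hand": 1},{"rotation": [0,0,0],"offset": [0,0,0.008],"hand": 1},{"rotation": [0,0,0],"offset": [0,0,0.008],"hand": 1},{"rotation": [0,0,0],"offset": [0,0,0.008],"hand": 1}]'

```text
clock: 24.92
position: [0.5164, -0.296, 0.0613]
eef_rot: [-180.0, 0.1, 163.3]
force: [-0.5, -0.4, -3.9]
gripper_width: 0.504
```

```bash
python3 snap.py scene s22;  python3 snap.py wrist w22; python3 go.py 0.5162 -0.2958 .0612 163.3
```

```text
24.925 [ 0.5164 -0.296   0.0613] [-1.8000e+02  5.0000e-02  1.6333e+02] [-0.5 -0.4 -3.9] 0.504
24.975 [ 0.5164 -0.296   0.0613] [-1.8000e+02  5.0000e-02  1.6333e+02] [ 0.3  0.4 -5.2] 0.504
off [0.001 0.001 0.001] rot [-0.     0.002  0.001] | pos [ 0.5164 -0.296   0.0613] [-1.8000e+02  5.0000e-02  1.6333e+02] F [ 0.3 -0.2 -3.7] 0.501 25.025
```

View pics/s22b.png

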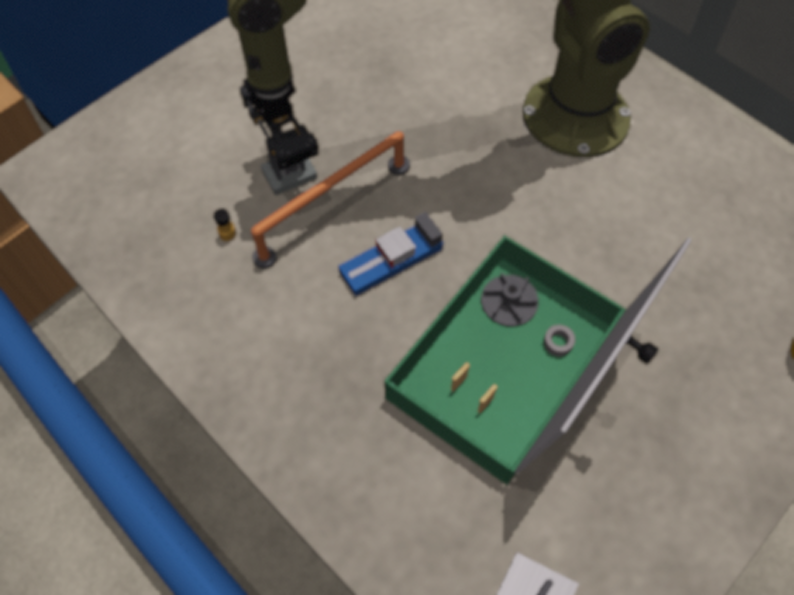

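View pics/w22b.png

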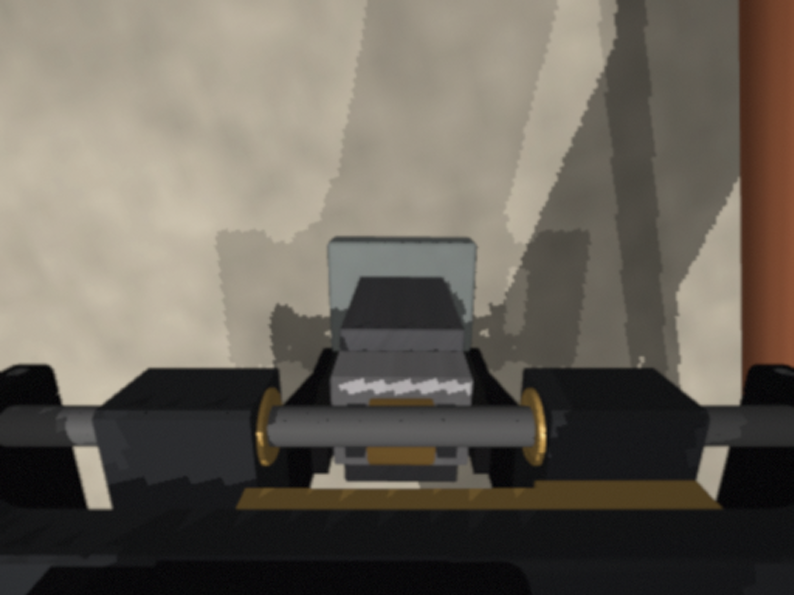

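The follower hangs square and centred between the cheeks at (330–470, 350–465). The switch, impeller and spacer have not moved.

```bash
python3 -c "
from cell import bot
print(bot.hand_in())"
```

```text
the job is handed in; nothing more can be done
None
```

I handed the job in at about 25 s on the clock (limit 72 s). The follower is held between the guide's cheeks about 1 cm above the seat.

**What I did:**
- I took the follower from the nest by its bright faces and stood it in the fixture about 3 mm off the fixed jaw.
- I let go, then pushed the sliding jaw shut with the closed fingers until it stalled at about 23 N (27 N total on the wrist). The pictures then showed the jaw against the follower with no gap.
- I retook the follower by its dark faces (opening about 44 mm) and lifted it out. I crossed the pipe with the follower's underside at about z 0.166 m (pipe top at 0.10 m) and lowered it into the guide.

**Last checks:**
- **Height:** the underside is about 10 mm above the seat.
- **Centring:** the follower and cheek midpoints agreed within about 0.3 mm in the wrist view, which is calibrated to about 2 mm.
- **Attitude:** tilt is under 0.1°. Its yaw matches my estimate of the guide's yaw, and the single edge readings behind that estimate differed by up to about 1.5°.
- **Contact:** the wrist force was only the follower's weight, about 4 N, so nothing else seemed to be touching.
- **Bystanders:** the impeller, spacer and switch looked unmoved in the final scene picture.

**Disagreements:**
- The sliding jaw's starting gap measured about 55–58 mm, not the 64 mm of fully open.
- My first rough fix on the seat from the fixed cameras was 2–4 mm off the wrist camera's value. I used the wrist value.

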